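Lay out sole blanks to air on a rod rack

TASK

Set up the airing rack and load it: take out the wooden sanding block that was left lying in the rack and lay it on the felt pad, rest both steel rods level in the rack's V saddles, and lay every sole blank flat and squarely across the two rods, centred on them, side by side and none on top of another. Once all the blanks are laid out, and not before, push the toggle switch fully over to turn on the fan. Do not disturb the glue jar, the brush or the punch.

Things in the scene. Friction and masses are not known exactly. Their poses are not given: they have to be found in the camera images.
- rack: Fixed wooden airing rack; origin on the bench under its centre. Rails 170 long (x), 24 thick, 30 high at y = +-165 mm, each with upright 90 degree V saddles at x = +-55 mm (V bottom z = 32, lips z = 50, mouth 37 wide). A rod lies along y in two opposite saddles: axis z = 42, top z = 49 mm. Between the rails (306 mm clear) a 3 mm base board.
- rod_1: Round steel rod, 14 mm diameter, 370 mm long, with a 20 mm square, 12 mm thick rubber cap on each end (394 mm over all). Origin at its middle, on its axis; its x axis runs along it. It starts on a 3 mm thick cork mat to one side, beside the other rod.
- rod_2: Round steel rod, 14 mm diameter, 370 mm long, with a 20 mm square, 12 mm thick rubber cap on each end (394 mm over all). Origin at its middle, on its axis; its x axis runs along it. It starts on a 3 mm thick cork mat to one side, beside the other rod.
- blank_1: Stiff tan leather sole blank, 10 mm thick, 220 mm long (x from -110 to +110). 46 mm wide at the heel and waist (x from -110 to +20), 62 to 64 mm wide at the forepart (x from +21 to +110). Origin at mid-thickness on the centre line, z is its thickness. Two or three start stacked, one more may lie singly beside them, on a 3 mm rubber mat; None if absent.
- blank_2: Stiff tan leather sole blank, 10 mm thick, 220 mm long (x from -110 to +110). 46 mm wide at the heel and waist (x from -110 to +20), 62 to 64 mm wide at the forepart (x from +21 to +110). Origin at mid-thickness on the centre line, z is its thickness. Two or three start stacked, one more may lie singly beside them, on a 3 mm rubber mat; None if absent.
- blank_3: Stiff tan leather sole blank, 10 mm thick, 220 mm long (x from -110 to +110). 46 mm wide at the heel and waist (x from -110 to +20), 62 to 64 mm wide at the forepart (x from +21 to +110). Origin at mid-thickness on the centre line, z is its thickness. Two or three start stacked, one more may lie singly beside them, on a 3 mm rubber mat; None if absent.
- blank_4: Stiff tan leather sole blank, 10 mm thick, 220 mm long (x from -110 to +110). 46 mm wide at the heel and waist (x from -110 to +20), 62 to 64 mm wide at the forepart (x from +21 to +110). Origin at mid-thickness on the centre line, z is its thickness. Two or three start stacked, one more may lie singly beside them, on a 3 mm rubber mat; None if absent.
- block: Dark wooden sanding block, 120 x 36 x 24 mm (x, y, z), lying on the base board of the rack at the start. Origin at its centre.
- pad: Fixed grey felt pad, 80 mm (x) by 160 mm (y), 4 mm thick, on the bench beyond the rack. Origin at the centre of its underside.
- fan: Fixed bench fan facing the rack: origin on the bench under the toggle switch's block, x points from the switch towards the fan drum (150 mm diameter, its front 100 mm behind the origin, top at 175 mm).
- switch (a joint): Angle of the toggle lever: 0 when off, leaning away from the fan (to the fan's -x); 1.0 rad when pushed fully over towards the fan (+x). It stays where it is left.
- switch_tip (a point): Tip of the toggle lever, a 70 mm long handle on a small block; it swings in the fan's x-z plane.
- glue_jar: Bystander: closed glue jar, 60 mm diameter, 75 mm high, between pad and fan. Origin at its underside.
- brush: Bystander: brush 130 mm long lying on the bench on the robot's side of the rack (not always there).
- punch: Bystander: brass punch standing upright, 70 mm high, foot 44 mm diameter, on the robot's side of the rack. Origin at its underside.
Mind the look-alikes: they are no part of the job. There is more than one size of the block; the job needs the smaller.

How it is judged:
By the outcome, as a careful person would: the job done as asked, in the order asked, and still so for the second after the job is handed in, with the robot touching nothing.
Of blank_3, blank_4, brush only 1 to 3 are there at a start; the rules pass over those that are not, and their reading is None.
At some moment in a run one of blank_1, blank_2, blank_3, blank_4, block may be knocked a few centimetres aside while the robot is not near it.
Once in a run the grip may slacken for a moment while it holds something.
It also fails if it takes over 200 s, if anything falls off the work surface, if the arm or the gripper's body presses on something with over 40 N, if the wrist force passes 120 N, or if a joint passes its speed limit or range.

ROBOT

A 6-joint arm with a two-finger parallel gripper is mounted at the origin on the work surface. World frame = base frame: x ahead of the robot, y to its left, z up, the work surface at z = 0. Lengths are in m, angles in rad, forces in N, time in s.
With the tool pointing down it reaches from about 0.375 to 0.9 m from the base axis. Payload 3.1 kg.
Tool frame: the origin (TCP) lies between the finger pads; the fingertips stand 19 mm ahead of it and the grasp point (between the pads) is the TCP; z points along the fingers, y is the line along which they close (so a half turn about z gives the same grasp; the last joint's range is limited). The gripper opens to 87 mm and grips with 3 to 60 N. Pads are 19 mm wide; open, the fingers measure 117 mm over their backs; the gripper's body (75 mm by 190 mm) begins 51 mm behind the grasp point.
Start: joints at [-1.5, 0.527, 1.433, -0, 1.181, -0.178], TCP at [0.155, -0.606, 0.242] pointing down, gripper open.
Joint ranges: [-3.08, 3.08], [-0.75, 2.2], [0.22, 2.44], [-1.43, 4.57], [0, 2.65], [-2.85, 2.85]. Speed limits (rad/s): [2.79, 2.79, 3.14, 3.14, 3.14, 3.14].

INTERFACE

Orientations are given as a unit quaternion [x, y, z, w].
In Python, from rig import telemetry, viewer, hand_in gives the robot as it stands. The module is installed in compiled form; this text tells all that it offers.
- The arm moves only by the shell command python3 -m creep 'ROWS' [FORCE]. ROWS is JSON, a list of rows, each an object with "translation": the shift along the tool's x, y, z in mm, a list of three; "roll": the turn about the tool's z in degrees; "gripper": the finger opening in mm, from 0 to 87. In form: [{"translation": [tx, ty, tz], "roll": roll, "gripper": gripper}, ...]. A call has 1 to 5 rows; each row is the pose to reach, as a shift and turn from the pose commanded when the call began, along the tool's axes at that moment; what a row does not reach only later rows make up. A row lasts 1/12 s, in which the tool goes at most 41.7 mm and 7.16 degrees, less where a joint would pass 70% of its speed; a pose out of reach is approached as far as the arm can. A call with a gripper value outside its range is refused whole. The fingers move at their own pace and stop on an object; FORCE is the grip in N (left out, the last holds). Time passes only in rows, so rows that repeat a pose let the fingers close. It gives the time, the measured TCP pose, the force, the opening and the grip force at its end, in the units of the state.
- telemetry.get_obs(): the state, without advancing time (a new reading comes with each control period).
- viewer.camera(name): name is "scene" or "top" or "wrist"; returns the picture (384x512x3 uint8, blue, green, red); there is no depth.
- viewer.camera_info(name): a dict with "intrinsics" (3x3 intrinsics, pixels), "k1" (the pictures are not rectified: a ray, as slopes to the right and down, at radius r is drawn at 1 + k1 r^2 times it, then the intrinsics apply), "rvec" (rotation vector, rad) and "tvec" (3), from world to camera coordinates, as OpenCV has them; the wrist camera has in their place "hand_eye" (4x4, takes a point from camera to tool coordinates, whose origin is the TCP and whose axes are the flange's). Camera axes: x right, y down, z forward; pixel columns grow to the right and rows downward; lengths in m; the calibration is good to about 2 mm. A picture is of the moment at which its call begins: read the wrist's pose just before it. camera_info takes no time and is no camera call.
- hand_in(): hands the job in; it is judged then, once.
Trained networks look in the newest picture that a camera, given by its name, has taken for a name from the list of things; names that differ only in an ending like _2 or _b are one class to them, and where a whole thing is asked for, a point or a joint stands for the part that bears it (a point fixed in the world has none). Each returns a list of dicts, best first, with "p" (0 to 1); they miss things now and then, are a little off and sometimes report something else, mostly with a low value. They report only what shows in the picture. A call takes as long as a camera call. They do not tell look-alikes from the thing itself.
- viewer.recognise(camera, thing): "bbox" ([left, top, width, height] in pixels, round what is visible of it).
The state is a dict: "time": time; "q": joint angles; "joint_velocities": joint speeds; "joint_torque": joint torques, N m; "position": TCP position; "tool_rot": TCP orientation; "ft_force": force on the tool from outside, world axes, zero at the start; "moment": the same for the moment, N m; "grip_width": finger opening in m; "grip_force": force on a finger pad.
Only numpy, scipy, OpenCV 4.12 (cv2) and the standard library are available. Lean on these libraries where they do the work, as an engineer would, in place of code of your own. Each camera call takes 0.05 s, during which the arm holds its last target. There are 200 camera calls.

## Working session

There is one attempt and no reset: what is moved stays moved. The work goes in short steps, Python scripts to look and compute and a shell command to move; the robot and the scene stay as the last step left them, time stands still between calls to the robot, and variables do not carry over. Pictures are saved under pics/ and viewed, at most 14 in all, crops included, and the job is handed in when it is done.

```bash
mkdir -p pics; ls; python3 - <<'E'
from rig import telemetry, viewer
import cv2, numpy as np
o=telemetry.get_obs(); print(o['time'],o['position'],o['tool_rot'])
for c in ['scene','top']:
    im=viewer.camera(c); cv2.imwrite(f'pics/{c}0.png',im)
    i=viewer.camera_info(c); print(c,i)
    for t in ['rack','rod_1','blank_1','block','pad','fan','switch','switch_tip','glue_jar','brush','punch']:
        if c=='top': print(t,[(np.round(d['bbox']).tolist(),round(d['p'],2)) for d in viewer.recognise(c,t)])
print(viewer.camera_info('wrist'))
E
```

```text
pics
0.0 [ 0.154484   -0.60489053  0.24056689] [ 9.92207611e-01  1.24590836e-01  4.32306756e-05 -1.08586805e-03]
scene {'intrinsics': array([[420.03257499,   0.        , 253.88476321],
       [  0.        , 420.03257499, 196.80019524],
       [  0.        ,   0.        ,   1.        ]]), 'k1': 0.052333357305334165, 'rvec': array([ 2.08683762,  0.9179811 , -0.47807149]), 'tvec': array([-0.36945985, -0.19007981,  1.62478926])}
top {'intrinsics': array([[475.39569641,   0.        , 252.66709435],
       [  0.        , 475.39569641, 191.50264065],
       [  0.        ,   0.        ,   1.        ]]), 'k1': 0.001436425964585307, 'rvec': array([ 2.15882285, -2.17488124,  0.10369879]), 'tvec': array([0.01704194, 0.58345832, 1.34015454])}
rack [([187.0, 191.0, 129.0, 63.0], 0.64)]
rod_1 [([152.0, 170.0, 12.0, 138.0], 0.97), ([119.0, 173.0, 14.0, 137.0], 0.83)]
blank_1 [([387.0, 189.0, 30.0, 73.0], 0.97), ([351.0, 184.0, 32.0, 78.0], 0.94)]
block [([187.0, 79.0, 53.0, 50.0], 0.63), ([213.0, 212.0, 41.0, 26.0], 0.55)]
pad [([192.0, 146.0, 54.0, 31.0], 0.98)]
fan [([261.0, 87.0, 56.0, 83.0], 0.7)]
switch [([293.0, 155.0, 11.0, 11.0], 0.57)]
switch_tip [([250.0, 138.0, 18.0, 26.0], 0.22)]
glue_jar [([248.0, 136.0, 19.0, 29.0], 0.62)]
brush []
punch [([211.0, 215.0, 41.0, 26.0], 0.68), ([185.0, 274.0, 18.0, 14.0], 0.58)]
{'intrinsics': array([[292.2188634 ,   0.        , 256.29314954],
       [  0.        , 292.2188634 , 190.42301737],
       [  0.        ,   0.        ,   1.        ]]), 'k1': -0.023624822706866132, 'hand_eye': array([[-2.01742311e-03, -9.62098420e-01, -2.72694996e-01,
         7.33777764e-02],
       [ 9.99997955e-01, -1.97920553e-03, -4.15220201e-04,
         6.73744241e-04],
       [-1.40236744e-04, -2.72695276e-01,  9.62100445e-01,
        -1.41921675e-01],
       [ 0.00000000e+00,  0.00000000e+00,  0.00000000e+00,
         1.00000000e+00]])}
```

```bash
python3 - <<'E'
import cv2
im=cv2.imread('pics/top0.png'); c=im[60:320,90:440]; cv2.imwrite('pics/top0c.png',cv2.resize(c,(800,594),interpolation=cv2.INTER_CUBIC))
E
```

```text
(no output)
```

View pics/top0c.png

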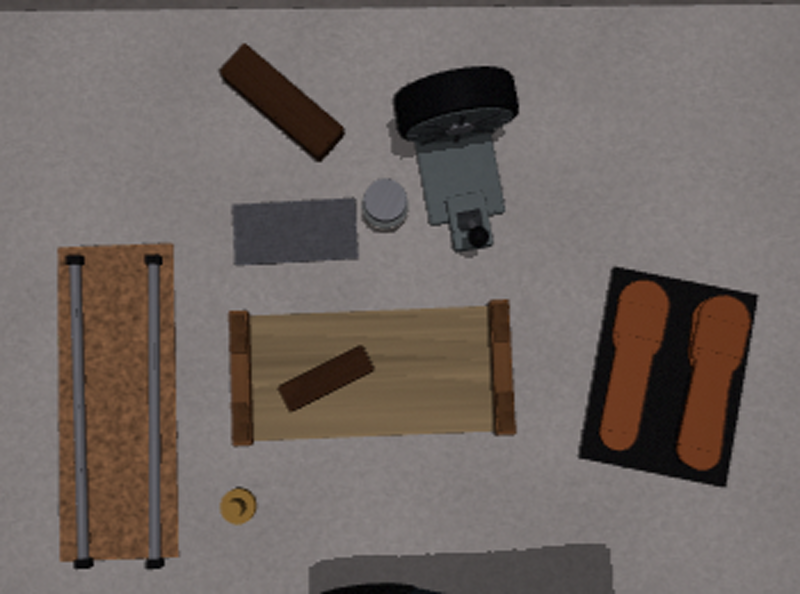

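View pics/scene0.png

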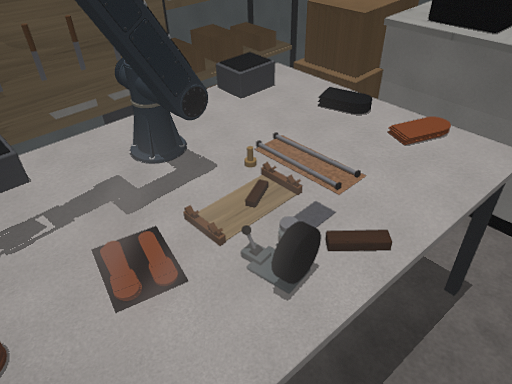

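The top crop shows the rack in the middle with a small dark block on its base board (crop 326,378, full image about 233,225). The felt pad is at crop 295,232, with the glue jar to its right. The fan and its switch are at crop 475,230, and the punch is at crop 238,505. Two rods lie on the cork mat to the left. On the right are a single blank (crop 635,365) and a stack (crop 712,385). No brush is visible.

There are two candidates for the block:
- **(233,225), in the rack:** the smaller one, and it lies where the job says it was left.
- **(213,104), beyond the pad:** bigger, so a look-alike.

I'll confirm this in a close-up wrist crop. First I'll measure from the top camera.

```bash
cat > h.py <<'E'
import numpy as np, cv2
from scipy.spatial.transform import Rotation as R
from rig import telemetry, viewer
def cam(name,obs=None):
    i=viewer.camera_info(name)
    if name=='wrist':
        o=obs or telemetry.get_obs()
        T=np.eye(4);T[:3,:3]=R.from_quat(o['tool_rot']).as_matrix();T[:3,3]=o['position']
        T=T@np.array(i['hand_eye']); Rc=T[:3,:3];t=T[:3,3]
    else:
        Rw=cv2.Rodrigues(np.array(i['rvec']))[0];Rc=Rw.T;t=-Rw.T@np.array(i['tvec'])
    return np.array(i['intrinsics']),i['k1'],Rc,t
def p2w(C,uv,z):
    K,k1,Rc,t=C
    uv=np.atleast_2d(uv).astype(float)
    n=cv2.undistortPoints(uv[:,None],K,np.array([k1,0,0,0,0.]))[:,0]
    d=np.c_[n,np.ones(len(n))]@Rc.T
    return t+d*((z-t[2])/d[:,2])[:,None]
def w2p(C,P):
    K,k1,Rc,t=C
    return cv2.projectPoints(np.atleast_2d(P).astype(float),cv2.Rodrigues(Rc.T)[0],-Rc.T@t,K,np.array([k1,0,0,0,0.]))[0][:,0]
def wyaw(o):  # yaw of tool x axis, deg
    m=R.from_quat(o['tool_rot']).as_matrix(); return np.degrees(np.arctan2(m[1,0],m[0,0]))
def go(target,axis=None,sym=180,o=None):
    """target world m; axis: world angle(deg) wanted for tool x mod sym. prints tool shift mm and roll deg"""
    o=o or telemetry.get_obs(); m=R.from_quat(o['tool_rot']).as_matrix()
    s=m.T@(np.array(target)-o['position'])*1000
    r=0
    if axis is not None:
        r=-(axis-wyaw(o)); r=(r+sym/2)%sym-sym/2   # tool z is down: + roll turns clockwise seen from above
    print('shift',np.round(s,1),'roll',round(r,1),'| q6',round(o['q'][5],2),'t',round(o['time'],2)); return s,r
E
python3 - <<'E'
from h import *
im=cv2.imread('pics/top0.png'); C=cam('top'); hsv=cv2.cvtColor(im,cv2.COLOR_BGR2HSV)
f=lambda cx,cy:(90+cx*.4375,60+cy*260/594)
for n,c in dict(block=(326,378),pad=(295,232),switch=(470,225),tipball=(478,237),single=(635,365),stack=(712,385),tipstack=(700,330)).items():
    u=f(*c); print(n,u,im[int(u[1]),int(u[0])],p2w(C,u,.015)[0].round(3))
def pts(n,L,z): print(n,p2w(C,[f(*c) for c in L],z).round(3).tolist())
pts('rods',[(74,260),(83,563),(153,260),(154,564)],.013)
pts('rackcorners',[(231,312),(250,311),(234,445),(252,443),(488,301),(508,300),(497,435),(515,433)],.05)
pts('padc',[(233,205),(357,198),(235,266),(358,259)],.004)
# pixel segmentation
def rect(n,mask,z):
    k,lab,st,ce=cv2.connectedComponentsWithStats(mask.astype(np.uint8))
    for i in range(1,k):
        if st[i,4]>80:
            ys,xs=np.where(lab==i); w=p2w(C,np.c_[xs,ys],z)[:,:2]
            (cx,cy),s,a=cv2.minAreaRect((w*1000).astype(np.float32)); 
            print(n,st[i].tolist(),'c',round(cx),round(cy),'s',np.round(s),'a',round(a,1))
H,S,V=cv2.split(hsv)
rect('orange',(H<12)&(S>140)&(V>90),.013)
rect('dark',(H<15)&(S>120)&(V<75)&(V>15),.027)
E
```

```text
block (232.625, 225.45454545454547) [15 24 42] [0.487 0.071 0.015]
pad (219.0625, 161.54882154882154) [70 66 66] [0.674 0.111 0.015]
switch (295.625, 158.4848484848485) [51 48 49] [ 0.681 -0.114  0.015]
tipball (299.125, 163.73737373737373) [18 16 16] [ 0.666 -0.124  0.015]
single (367.8125, 219.76430976430976) [ 32  58 110] [ 0.5   -0.319  0.015]
stack (401.5, 228.5185185185185) [ 29  56 107] [ 0.474 -0.416  0.015]
tipstack (396.25, 204.44444444444446) [ 31  56 108] [ 0.544 -0.403  0.015]
rods [[0.64, 0.394, 0.013], [0.259, 0.375, 0.013], [0.64, 0.293, 0.013], [0.257, 0.287, 0.013]]
rackcorners [[0.568, 0.187, 0.05], [0.569, 0.164, 0.05], [0.405, 0.183, 0.05], [0.407, 0.161, 0.05], [0.58, -0.132, 0.05], [0.581, -0.156, 0.05], [0.414, -0.14, 0.05], [0.417, -0.162, 0.05]]
padc [[0.712, 0.192, 0.004], [0.72, 0.031, 0.004], [0.632, 0.189, 0.004], [0.64, 0.03, 0.004]]
orange [0, 165, 22, 45, 543] c 605 721 s [131.  62.] a 2.7
orange [353, 183, 29, 74, 1230] c 502 -317 s [ 60. 216.] a 78.9
orange [387, 190, 31, 75, 1310] c 480 -414 s [ 60. 219.] a 75.7
dark [0, 18, 512, 14, 4267] c 1087 3 s [1530.   31.] a 90.0
dark [187, 80, 53, 50, 1015] c 842 128 s [176.  52.] a 48.5
dark [4, 171, 22, 40, 227] c 592 702 s [ 26. 115.] a 69.8
dark [304, 193, 9, 30, 151] c 537 -146 s [23. 84.] a 89.0
dark [385, 192, 12, 72, 109] c 479 -380 s [ 16. 204.] a 82.8
dark [499, 194, 13, 45, 359] c 509 -709 s [ 34. 126.] a 86.5
dark [191, 197, 10, 58, 312] c 487 178 s [163.  23.] a 1.9
dark [212, 211, 41, 29, 510] c 487 73 s [ 35. 117.] a 26.2
dark [305, 228, 10, 22, 149] c 448 -150 s [60. 25.] a 2.3
```

```bash

python3 -m creep '[{"translation":[122,-144,-15],"roll":0,"gripper":87},{"translation":[122,-144,-15],"roll":0,"gripper":87},{"translation":[122,-144,-15],"roll":0,"gripper":87},{"translation":[122,-144,-15],"roll":0,"gripper":87},{"translation":[122,-144,-15],"roll":0,"gripper":87}]'
python3 -m creep '[{"translation":[122,-144,-15],"roll":0,"gripper":87},{"translation":[122,-144,-15],"roll":0,"gripper":87},{"translation":[122,-144,-15],"roll":0,"gripper":87},{"translation":[122,-144,-15],"roll":0,"gripper":87},{"translation":[122,-144,-15],"roll":0,"gripper":87}]'
python3 -m creep '[{"translation":[122,-144,-15],"roll":0,"gripper":87},{"translation":[122,-144,-15],"roll":0,"gripper":87},{"translation":[122,-144,-15],"roll":0,"gripper":87},{"translation":[122,-144,-15],"roll":0,"gripper":87},{"translation":[122,-144,-15],"roll":0,"gripper":87}]'
python3 -m creep '[{"translation":[122,-144,-15],"roll":0,"gripper":87},{"translation":[122,-144,-15],"roll":0,"gripper":87},{"translation":[122,-144,-15],"roll":0,"gripper":87},{"translation":[122,-144,-15],"roll":0,"gripper":87},{"translation":[122,-144,-15],"roll":0,"gripper":87}]'
for i in 1; do python3 -m creep '[{"translation":[0,0,0],"roll":-34,"gripper":87},{"translation":[0,0,0],"roll":-34,"gripper":87},{"translation":[0,0,0],"roll":-34,"gripper":87},{"translation":[0,0,0],"roll":-34,"gripper":87},{"translation":[0,0,0],"roll":-34,"gripper":87}]'; done
python3 - <<'E'
from h import *
o=telemetry.get_obs(); print(o['time'],o['position'],wyaw(o),o['q'])
go([.487,.073,.3],116.2)
E
```

```text
time: 1.07
position: [0.2381, -0.4311, 0.2566]
tool_rot: [0.992, 0.125, 0.0, -0.002]
ft_force: [0.3, -0.6, -0.4]
grip_width: 0.0874
grip_force: 0.0
time: 1.48
position: [0.3202, -0.262, 0.2719]
tool_rot: [0.992, 0.125, 0.0, -0.001]
ft_force: [0.6, 0.5, 0.3]
grip_width: 0.0873
grip_force: 0.0
time: 1.9
position: [0.4032, -0.0931, 0.2872]
tool_rot: [0.992, 0.126, 0.001, -0.0]
ft_force: [0.1, -1.1, -0.9]
grip_width: 0.087
grip_force: 0.0
time: 2.32
position: [0.4866, 0.0769, 0.3024]
tool_rot: [0.992, 0.126, 0.002, -0.0]
ft_force: [-0.0, -0.1, 0.4]
grip_width: 0.0871
grip_force: 0.0
time: 2.73
position: [0.485, 0.0734, 0.3017]
tool_rot: [0.911, 0.412, 0.0, 0.0]
ft_force: [-0.4, 0.4, -0.5]
grip_width: 0.0872
grip_force: 0.0
2.7333 [0.48498138 0.07342978 0.30165575] 48.67094510492397 [-7.79814271e-02  2.70943227e-01  1.68415726e+00 -4.57739998e-05
  1.18627191e+00  6.43363833e-01]
shift [1.  1.8 1.7] roll -67.5 | q6 0.64 t 2.73
```

```bash

python3 -m creep '[{"translation":[0,0,0],"roll":-34,"gripper":87},{"translation":[0,0,0],"roll":-34,"gripper":87},{"translation":[0,0,0],"roll":-34,"gripper":87},{"translation":[0,0,0],"roll":-34,"gripper":87},{"translation":[0,0,0],"roll":-34,"gripper":87}]' >/dev/null
python3 -m creep '[{"translation":[0,0,0],"roll":-33.5,"gripper":87},{"translation":[0,0,0],"roll":-33.5,"gripper":87},{"translation":[0,0,0],"roll":-33.5,"gripper":87},{"translation":[0,0,0],"roll":-33.5,"gripper":87},{"translation":[0,0,0],"roll":-33.5,"gripper":87}]' 
python3 - <<'E'
from h import *
o=telemetry.get_obs(); im=viewer.camera('wrist'); cv2.imwrite('pics/w1.png',im); C=cam('wrist',o)
for t in ['block','rack']: print(t,viewer.recognise('wrist',t))
hsv=cv2.cvtColor(im,cv2.COLOR_BGR2HSV); H,S,V=cv2.split(hsv)
b=w2p(C,[[.487,.073,.027]])[0].round().astype(int); print(b,im[b[1],b[0]])
mask=((V<70)&(S>90)).astype(np.uint8); k,lab,st,ce=cv2.connectedComponentsWithStats(mask)
i=lab[b[1],b[0]]; ys,xs=np.where(lab==i); w=p2w(C,np.c_[xs,ys],.027)[:,:2]*1000
print(st[i],cv2.minAreaRect(w.astype(np.float32)))
E
```

```text
time: 3.57
position: [0.485, 0.0732, 0.3017]
tool_rot: [0.529, 0.849, 0.0, 0.0]
ft_force: [1.1, -0.9, 0.1]
grip_width: 0.0872
grip_force: 0.0
block [{'bbox': [244.8, 120.8, 26.8, 83.2], 'p': 0.7}]
rack [{'bbox': [170.6, 61.1, 181.8, 245.5], 'p': 0.72}]
[259 162] [26 37 52]
[ 245  121   25   66 1504] ((480.37945556640625, 81.75731658935547), (33.960235595703125, 93.7204360961914), 26.67937660217285)
```

View pics/w1.png

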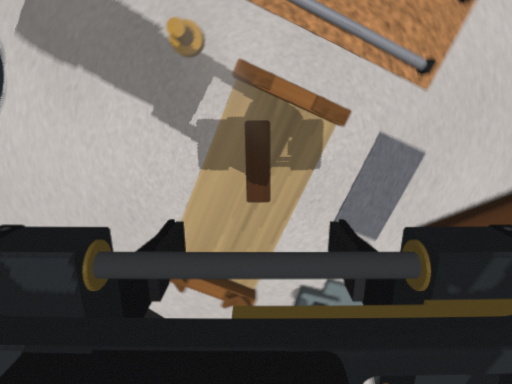

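The wrist image shows the small block in the rack (245–271, 121–204), lined up with the fingers. The larger block is at the right edge (480,215), beyond the pad (380,185). So the one in the rack, about 120x36, is the one to take. The crop also shows no brush nearby, and the punch is at (185,37).

```bash

python3 - <<'E'
from h import *
C=cam('wrist')
P=p2w(C,[[245,121],[271,121],[271,204],[245,204]],.027)*1000; print(P.round(),P.mean(0))
c=P.mean(0)/1000; go([c[0],c[1],.1],116.5)
im=cv2.imread('pics/w1.png'); 
Q=p2w(C,[[238,60],[350,103],[345,124],[234,82]],.05)*1000; print('rail+',Q.round(),Q.mean(0))
Q=p2w(C,[[394,133],[424,155],[372,240],[335,222]],.004)*1000; print('pad',Q.round(),Q.mean(0))
E
```

```text
[[445. 117.  27.]
 [478. 132.  27.]
 [532.  23.  27.]
 [496.   7.  27.]] [487.65093859  69.76444634  27.        ]
shift [ -4.2   0.8 201.7] roll -0.8 | q6 -0.53 t 3.72
rail+ [[406. 182.  50.]
 [558. 198.  50.]
 [566. 172.  50.]
 [412. 156.  50.]] [485.68954472 176.64554164  50.        ]
pad [[652. 196.   4.]
 [712. 188.   4.]
 [714.  33.   4.]
 [643.  34.   4.]] [680.13983452 112.76368279   4.        ]
```

```bash

python3 -m creep '[{"translation":[-3,1,180],"roll":0,"gripper":70},{"translation":[-3,1,180],"roll":0,"gripper":70},{"translation":[-3,1,180],"roll":0,"gripper":70},{"translation":[-3,1,180],"roll":0,"gripper":70},{"translation":[-3,1,180],"roll":0,"gripper":70}]' 40
python3 -m creep '[{"translation":[0,0,40],"roll":0,"gripper":70},{"translation":[0,0,80],"roll":0,"gripper":70},{"translation":[0,0,96],"roll":0,"gripper":70},{"translation":[0,0,96],"roll":0,"gripper":70},{"translation":[0,0,96],"roll":0,"gripper":70}]' 
python3 -m creep '[{"translation":[0,0,0],"roll":0,"gripper":20},{"translation":[0,0,0],"roll":0,"gripper":20},{"translation":[0,0,0],"roll":0,"gripper":20},{"translation":[0,0,0],"roll":0,"gripper":20},{"translation":[0,0,0],"roll":0,"gripper":20}]' 40
python3 -m creep '[{"translation":[0,0,0],"roll":0,"gripper":20},{"translation":[0,0,0],"roll":0,"gripper":20},{"translation":[0,0,-35],"roll":0,"gripper":20},{"translation":[0,0,-70],"roll":0,"gripper":20},{"translation":[0,0,-100],"roll":0,"gripper":20}]' 40
python3 - <<'E'
from h import *
go([.678,.111,.126],92.3)
E
```

```text
time: 4.13
position: [0.4841, 0.071, 0.1169]
tool_rot: [0.532, 0.846, -0.002, -0.004]
ft_force: [-0.9, -0.4, 0.3]
grip_width: 0.0711
grip_force: 0.0
time: 4.55
position: [0.4872, 0.0709, 0.0247]
tool_rot: [0.532, 0.847, -0.0, -0.001]
ft_force: [-0.4, 0.2, 0.4]
grip_width: 0.0696
grip_force: 0.0
time: 4.97
position: [0.4874, 0.0709, 0.0258]
tool_rot: [0.531, 0.847, 0.0, 0.0]
ft_force: [0.5, 0.4, 0.4]
grip_width: 0.0447
grip_force: 0.0
time: 5.38
position: [0.4866, 0.0709, 0.1261]
tool_rot: [0.531, 0.847, -0.001, -0.001]
ft_force: [0.6, -0.3, -1.8]
grip_width: 0.036
grip_force: 40.0
shift [-47.3 189.8  -0.3] roll 23.5 | q6 -0.53 t 5.38
```

```bash

python3 -m creep '[{"translation":[-9,38,0],"roll":0,"gripper":20},{"translation":[-18,76,0],"roll":0,"gripper":20},{"translation":[-28,114,0],"roll":0,"gripper":20},{"translation":[-38,152,0],"roll":0,"gripper":20},{"translation":[-47,190,0],"roll":0,"gripper":20}]' 
python3 -m creep '[{"translation":[0,0,0],"roll":6,"gripper":20},{"translation":[0,0,0],"roll":12,"gripper":20},{"translation":[0,0,0],"roll":18,"gripper":20},{"translation":[0,0,0],"roll":24,"gripper":20},{"translation":[0,0,0],"roll":24,"gripper":20}]' 
python3 - <<'E'
from h import *
go([.678,.111,.028],92.3)
im=viewer.camera('top')
print(viewer.recognise('top','glue_jar')[:1],viewer.recognise('top','pad')[:1])
E
```

```text
time: 5.8
position: [0.6798, 0.1117, 0.1256]
tool_rot: [0.531, 0.847, -0.0, -0.0]
ft_force: [1.1, 0.2, -2.1]
grip_width: 0.0356
grip_force: 40.0
time: 6.22
position: [0.678, 0.1114, 0.1247]
tool_rot: [0.696, 0.718, -0.001, -0.001]
ft_force: [-0.1, 0.2, -0.9]
grip_width: 0.0355
grip_force: 40.0
shift [-0.4  0.1 96.7] roll -0.6 | q6 -0.03 t 6.22
[{'bbox': [248.2, 138.2, 18.4, 26.5], 'p': 0.71}] [{'bbox': [190.8, 145.4, 54.6, 27.2], 'p': 0.52}]
```

```bash

python3 -m creep '[{"translation":[0,0,35],"roll":0,"gripper":20},{"translation":[0,0,70],"roll":0,"gripper":20},{"translation":[0,0,85],"roll":0,"gripper":20},{"translation":[0,0,93],"roll":0,"gripper":20},{"translation":[0,0,96],"roll":0,"gripper":20}]' 
python3 -m creep '[{"translation":[0,0,1],"roll":0,"gripper":20},{"translation":[0,0,1],"roll":0,"gripper":50},{"translation":[0,0,1],"roll":0,"gripper":50},{"translation":[0,0,1],"roll":0,"gripper":50},{"translation":[0,0,1],"roll":0,"gripper":50}]' 
python3 -m creep '[{"translation":[0,0,-20],"roll":0,"gripper":50},{"translation":[0,0,-60],"roll":0,"gripper":50},{"translation":[0,0,-100],"roll":0,"gripper":60},{"translation":[0,0,-140],"roll":0,"gripper":60},{"translation":[0,0,-180],"roll":0,"gripper":60}]' 
python3 - <<'E'
from h import *
go([.449,.29,.25],1.5)
C=cam('top');im=viewer.camera('top');cv2.imwrite('pics/t2.png',im)
hsv=cv2.cvtColor(im,cv2.COLOR_BGR2HSV); H,S,V=cv2.split(hsv)
k,lab,st,ce=cv2.connectedComponentsWithStats(((H<15)&(S>120)&(V<75)&(V>15)).astype(np.uint8))
for i in range(1,k):
    if 100<st[i,4]<1300: 
        ys,xs=np.where(lab==i); w=p2w(C,np.c_[xs,ys],.028)[:,:2]*1000; print(st[i],cv2.minAreaRect(w.astype(np.float32)))
E
```

```text
time: 6.78
position: [0.6778, 0.1113, 0.0279]
tool_rot: [0.696, 0.718, -0.001, -0.001]
ft_force: [0.5, 0.4, 0.2]
grip_width: 0.0357
grip_force: 40.0
time: 7.2
position: [0.6797, 0.1114, 0.0301]
tool_rot: [0.696, 0.718, 0.001, 0.001]
ft_force: [0.4, 0.4, -0.3]
grip_width: 0.0486
grip_force: 0.0
time: 7.62
position: [0.6785, 0.1113, 0.2111]
tool_rot: [0.696, 0.718, 0.0, 0.0]
ft_force: [1.0, 0.4, 0.1]
grip_width: 0.0581
grip_force: 0.0
shift [ 185.9 -223.7  -39.1] roll -89.7 | q6 -0.03 t 7.62
[187  80  33  20 354] ((870.3038940429688, 159.51223754882812), (90.31061553955078, 52.282684326171875), 48.40998458862305)
[229 153  10  13 119] ((679.0982055664062, 67.70059967041016), (26.197233200073242, 35.29011154174805), 89.53941345214844)
[  8 171  18  40 156] ((591.3425903320312, 699.2250366210938), (23.075345993041992, 113.80406188964844), 70.43021392822266)
[500 194  12  45 356] ((508.89288330078125, -709.77685546875), (31.331090927124023, 125.98193359375), 86.46004486083984)
[501 305  11  24 131] ((226.3358612060547, -705.2406616210938), (58.884254455566406, 29.436382293701172), 21.33890724182129)
```

```bash

python3 -m creep '[{"translation":[93,-112,-20],"roll":0,"gripper":60},{"translation":[93,-112,-20],"roll":0,"gripper":60},{"translation":[93,-112,-20],"roll":0,"gripper":60},{"translation":[93,-112,-20],"roll":0,"gripper":60},{"translation":[93,-112,-20],"roll":0,"gripper":60}]' 
python3 -m creep '[{"translation":[93,-112,-80],"roll":0,"gripper":60},{"translation":[93,-112,-80],"roll":0,"gripper":60},{"translation":[93,-112,-80],"roll":0,"gripper":60},{"translation":[93,-112,-80],"roll":0,"gripper":60},{"translation":[93,-112,-80],"roll":0,"gripper":60}]'  >/dev/null
python3 -m creep '[{"translation":[0,0,0],"roll":-30,"gripper":60},{"translation":[0,0,0],"roll":-30,"gripper":60},{"translation":[0,0,0],"roll":-30,"gripper":60},{"translation":[0,0,0],"roll":-30,"gripper":60},{"translation":[0,0,0],"roll":-30,"gripper":60}]'  >/dev/null
python3 -m creep '[{"translation":[0,0,0],"roll":-30,"gripper":60},{"translation":[0,0,0],"roll":-30,"gripper":60},{"translation":[0,0,0],"roll":-30,"gripper":60},{"translation":[0,0,0],"roll":-30,"gripper":60},{"translation":[0,0,0],"roll":-30,"gripper":60}]'  >/dev/null
python3 -m creep '[{"translation":[0,0,0],"roll":-30,"gripper":60},{"translation":[0,0,0],"roll":-30,"gripper":60},{"translation":[0,0,0],"roll":-30,"gripper":60},{"translation":[0,0,0],"roll":-30,"gripper":60},{"translation":[0,0,0],"roll":-30,"gripper":60}]' 
python3 - <<'E'
from h import *
o=telemetry.get_obs(); im=viewer.camera('wrist'); C=cam('wrist',o); cv2.imwrite('pics/w2.png',im)
print([ (d['bbox'],d['p']) for d in viewer.recognise('wrist','rod_1')])
C=cam('top'); im=cv2.imread('pics/top0.png'); g=im.max(2)
for e in [(74,260),(83,563),(153,260),(154,564)]:
    u=np.array([90+e[0]*.4375,60+e[1]*260/594]).round().astype(int)
    m=np.zeros_like(g);m[u[1]-5:u[1]+6,u[0]-7:u[0]+8]=1
    ys,xs=np.where((g<40)&(m>0)); print(len(xs),p2w(C,[[xs.mean(),ys.mean()]],.018).round(4))
E
```

```text
time: 8.08
position: [0.5593, 0.2038, 0.2299]
tool_rot: [0.694, 0.72, -0.0, -0.001]
ft_force: [0.0, -0.7, -0.1]
grip_width: 0.0598
grip_force: 0.0
time: 9.75
position: [0.4494, 0.2899, 0.3086]
tool_rot: [-0.015, 1.0, -0.0, 0.0]
ft_force: [-0.3, 0.7, 0.1]
grip_width: 0.0597
grip_force: 0.0
[([255.7, 16.3, 10.3, 233.1], 0.95), ([309.9, 17.5, 24.0, 204.6], 0.62)]
32 [[0.6405 0.3927 0.018 ]]
33 [[0.2601 0.3733 0.018 ]]
26 [[0.6405 0.2913 0.018 ]]
30 [[0.2591 0.2853 0.018 ]]
```

View pics/w2.png

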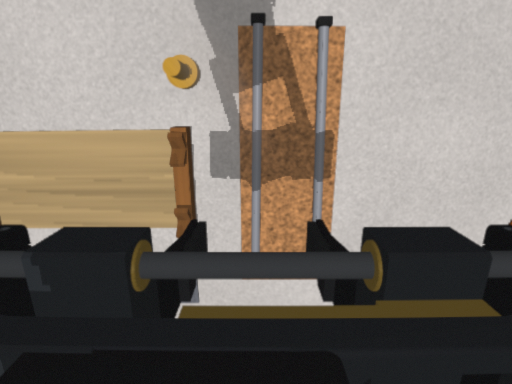

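The wrist view shows the inner rod running straight through the grip line at column 257, with its near cap at (258,18). The outer rod is at column 320, and the punch (182,70) is clear.

```bash
python3 - <<'E'
from h import *
C=cam('wrist'); print(p2w(C,[[258,18],[256.5,230],[324,22]],.016).round(4))
go([.4498,.2883,.025],0.9)
E
```

```text
[[0.2576 0.2864 0.016 ]
 [0.5626 0.2919 0.016 ]
 [0.26   0.3749 0.016 ]]
shift [ -0.4  -1.7 283.6] roll 0.6 | q6 -1.23 t 9.85
```

```bash

python3 -m creep '[{"translation":[0,-1,190],"roll":0.6,"gripper":55},{"translation":[0,-1,190],"roll":0.6,"gripper":55},{"translation":[0,-1,190],"roll":0.6,"gripper":55},{"translation":[0,-1,190],"roll":0.6,"gripper":55},{"translation":[0,-1,190],"roll":0.6,"gripper":55}]' 
python3 -m creep '[{"translation":[0,0,40],"roll":0,"gripper":50},{"translation":[0,0,75],"roll":0,"gripper":45},{"translation":[0,0,94],"roll":0,"gripper":40},{"translation":[0,0,94],"roll":0,"gripper":40},{"translation":[0,0,94],"roll":0,"gripper":40}]' 
python3 -m creep '[{"translation":[0,0,0],"roll":0,"gripper":0},{"translation":[0,0,0],"roll":0,"gripper":0},{"translation":[0,0,0],"roll":0,"gripper":0},{"translation":[0,0,0],"roll":0,"gripper":0},{"translation":[0,0,0],"roll":0,"gripper":0}]' 60
python3 -m creep '[{"translation":[0,0,0],"roll":0,"gripper":0},{"translation":[0,0,0],"roll":0,"gripper":0},{"translation":[0,0,0],"roll":0,"gripper":0},{"translation":[0,0,0],"roll":0,"gripper":0},{"translation":[0,0,0],"roll":0,"gripper":0}]' 60
python3 - <<'E'
from h import *
o=telemetry.get_obs();print(o['position'],wyaw(o))
E
```

```text
time: 10.27
position: [0.4471, 0.2882, 0.1148]
tool_rot: [-0.008, 1.0, -0.001, -0.002]
ft_force: [0.4, 0.3, -1.4]
grip_width: 0.0553
grip_force: 0.0
time: 10.68
position: [0.4493, 0.2892, 0.024]
tool_rot: [-0.008, 1.0, -0.0, -0.0]
ft_force: [0.5, -0.5, 0.4]
grip_width: 0.0411
grip_force: 0.0
time: 11.1
position: [0.4491, 0.2892, 0.0247]
tool_rot: [-0.01, 1.0, 0.0, 0.0]
ft_force: [-0.0, 0.8, 0.7]
grip_width: 0.0148
grip_force: 0.6
time: 11.52
position: [0.4491, 0.2893, 0.0247]
tool_rot: [-0.01, 1.0, 0.0, 0.0]
ft_force: [0.2, 0.5, 0.4]
grip_width: 0.0124
grip_force: 60.0
[0.44913261 0.28925737 0.02472102] -178.80099316746833
```

```bash

python3 -m creep '[{"translation":[0,0,-8],"roll":0,"gripper":0},{"translation":[0,0,-30],"roll":0,"gripper":0},{"translation":[0,0,-60],"roll":0,"gripper":0},{"translation":[0,0,-95],"roll":0,"gripper":0},{"translation":[0,0,-120],"roll":0,"gripper":0}]' 60
python3 -m creep '[{"translation":[0,0,-20],"roll":4,"gripper":0},{"translation":[0,0,-40],"roll":10,"gripper":0},{"translation":[0,0,-50],"roll":16,"gripper":0},{"translation":[0,0,-50],"roll":22,"gripper":0},{"translation":[0,0,-50],"roll":26,"gripper":0}]' >/dev/null
python3 -m creep '[{"translation":[0,0,0],"roll":6,"gripper":0},{"translation":[0,0,0],"roll":12,"gripper":0},{"translation":[0,0,0],"roll":18,"gripper":0},{"translation":[0,0,0],"roll":24,"gripper":0},{"translation":[0,0,0],"roll":30,"gripper":0}]' >/dev/null
python3 -m creep '[{"translation":[0,0,0],"roll":6,"gripper":0},{"translation":[0,0,0],"roll":12,"gripper":0},{"translation":[0,0,0],"roll":18,"gripper":0},{"translation":[0,0,0],"roll":24,"gripper":0},{"translation":[0,0,0],"roll":30,"gripper":0}]'
python3 - <<'E'
from h import *
o=telemetry.get_obs(); im=viewer.camera('wrist'); cv2.imwrite('pics/w3.png',im); im=viewer.camera('top'); cv2.imwrite('pics/t3.png',im)
print([ (d['bbox'],d['p']) for d in viewer.recognise('wrist','rod_1')],o['moment'],o['ft_force'])
print([ (d['bbox'],d['p']) for d in viewer.recognise('top','rod_1')])
go([.5475,.015,.195],92)
E
```

```text
time: 11.93
position: [0.4488, 0.2891, 0.1467]
tool_rot: [-0.011, 1.0, 0.0, 0.0]
ft_force: [0.0, 0.1, -1.7]
grip_width: 0.0125
grip_force: 60.0
time: 13.18
position: [0.448, 0.2887, 0.1944]
tool_rot: [0.676, 0.737, -0.001, -0.0]
ft_force: [-0.6, 0.0, -1.9]
grip_width: 0.0125
grip_force: 60.0
[([73.8, 72.1, 383.0, 37.8], 0.72), ([247.0, 0.2, 25.0, 306.1], 0.69)] [-0.03372207 -0.17935783 -0.01784037] [-0.5610416   0.013406   -1.89046558]
[([64.5, 228.2, 158.1, 23.6], 0.92), ([187.6, 191.1, 128.5, 65.6], 0.7), ([120.2, 173.0, 5.0, 23.5], 0.43), ([351.2, 183.6, 30.2, 74.1], 0.36)]
shift [-282.    73.    -0.5] roll 3.4 | q6 0.27 t 13.38
```

View pics/w3.png

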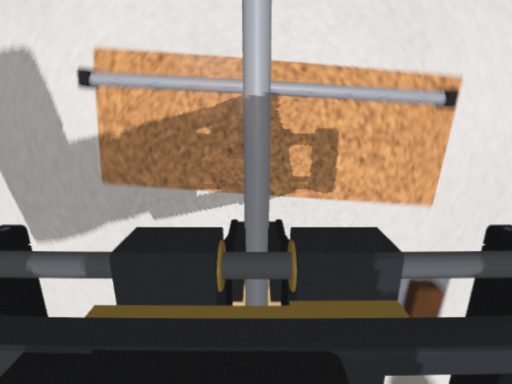

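The rod is held along the tool's x axis (column 257), and the second rod lies on the mat from (85,77) to (450,98).

```bash
python3 - <<'E'
from h import *
C=cam('top'); im=cv2.imread('pics/t3.png')
P=p2w(C,[[64.5,230],[222.6,250]],.183); print(P,np.linalg.norm(P[0]-P[1]),P.mean(0)); cv2.imwrite('pics/t3c.png',cv2.resize(im[190:290,50:250],(800,400),interpolation=cv2.INTER_CUBIC))
E
python3 -m creep '[{"translation":[-30,7,0],"roll":2,"gripper":0},{"translation":[-65,17,0],"roll":3.4,"gripper":0},{"translation":[-100,27,0],"roll":3.4,"gripper":0},{"translation":[-135,36,0],"roll":3.4,"gripper":0},{"translation":[-155,40,0],"roll":3.4,"gripper":0}]'
python3 - <<'E'
from h import *
im=viewer.camera('top'); cv2.imwrite('pics/t4.png',im); print([ (d['bbox'],d['p']) for d in viewer.recognise('top','rod_1')][:2])
go([.5475,.015,.195],92)
E
```

```text
[[0.47334437 0.49081587 0.183     ]
 [0.42004663 0.08893519 0.183     ]] 0.40539947053969727 [0.4466955  0.28987553 0.183     ]
time: 13.8
position: [0.5044, 0.1354, 0.1947]
tool_rot: [0.696, 0.719, 0.0, 0.001]
ft_force: [-0.1, -0.3, -1.9]
grip_width: 0.0125
grip_force: 60.0
[([117.4, 170.2, 13.3, 137.2], 0.75), ([125.2, 210.2, 156.7, 13.9], 0.72)]
shift [-121.5   39.6   -0.2] roll -0.3 | q6 0.02 t 13.9
```

View pics/t3c.png

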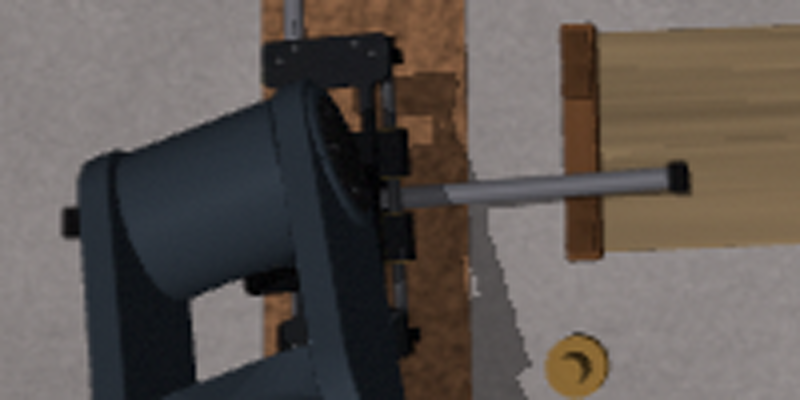

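```bash

python3 -m creep '[{"translation":[-30,10,0],"roll":0,"gripper":0},{"translation":[-65,20,0],"roll":0,"gripper":0},{"translation":[-95,30,0],"roll":0,"gripper":0},{"translation":[-115,37,0],"roll":0,"gripper":0},{"translation":[-121,40,0],"roll":0,"gripper":0}]'
python3 -m creep '[{"translation":[0,0,30],"roll":0,"gripper":0},{"translation":[0,0,60],"roll":0,"gripper":0},{"translation":[0,0,80],"roll":0,"gripper":0},{"translation":[0,0,92],"roll":0,"gripper":0},{"translation":[0,0,95],"roll":0,"gripper":0}]'
python3 - <<'E'
from h import *
im=viewer.camera('top'); cv2.imwrite('pics/t5.png',im); 
cv2.imwrite('pics/t5c.png',cv2.resize(im[165:275,170:335],(800,533),interpolation=cv2.INTER_CUBIC))
o=telemetry.get_obs(); print(o['ft_force'],o['moment'],o['position'])
E
```

```text
time: 14.32
position: [0.5481, 0.0164, 0.1947]
tool_rot: [0.696, 0.718, 0.0, 0.001]
ft_force: [0.6, -0.5, -2.6]
grip_width: 0.0127
grip_force: 60.0
time: 14.73
position: [0.5443, 0.0204, 0.0971]
tool_rot: [0.695, 0.719, -0.002, -0.003]
ft_force: [-0.5, -0.3, -1.7]
grip_width: 0.0122
grip_force: 60.0
[-0.10281769  0.16201107 -2.01897469] [-0.00428639 -0.14853011 -0.01017408] [0.5450133  0.02016826 0.09782468]
```

View pics/t5c.png

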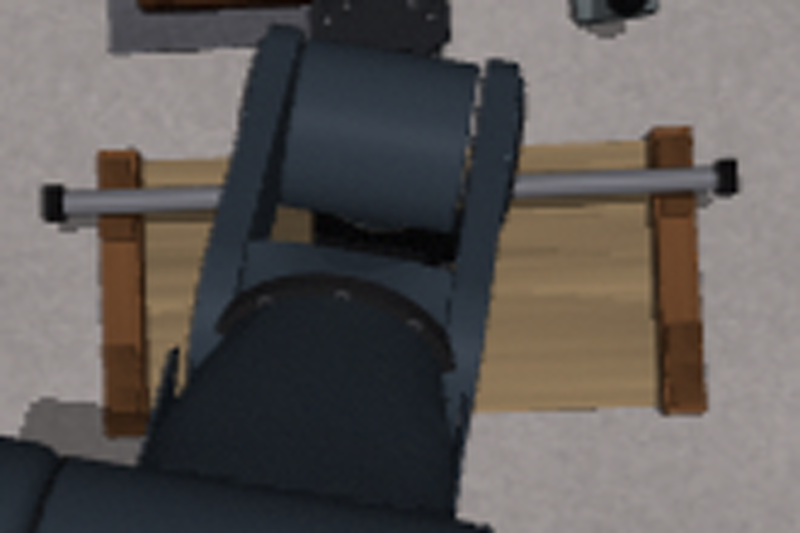

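The rod is above the far saddles. Its caps are at crop (53,203) and (727,177), about 5 mm too far left (+y). I'll compute the correction.

```bash
python3 - <<'E'
from h import *
C=cam('top'); f=lambda L:[(170+a*.20625,165+b*.2064) for a,b in L]
E=p2w(C,f([(53,203),(727,177)]),.096-.008); print('rod',E.round(4).tolist(),E.mean(0).round(4))
# saddle centre marks on rails (dark V patches) and rail corners z=.05
Rl=p2w(C,f([(99,151),(141,151),(107,435),(149,433)]),.05);Rr=p2w(C,f([(648,129),(691,127),(663,412),(706,411)]),.05)
print(Rl.round(4).tolist(),Rr.round(4).tolist()); c=(Rl.mean(0)+Rr.mean(0))/2; d=Rl.mean(0)-Rr.mean(0)
yaw=np.arctan2(-d[0],d[1]); print(c,np.degrees(yaw),np.linalg.norm(d))
ra=np.array([np.cos(yaw),np.sin(yaw)]); print('far',c[:2]+.055*ra,'near',c[:2]-.055*ra)
t=c[:2]+.055*ra; go([t[0],t[1],.0545],90+np.degrees(yaw))
e=t-E.mean(0)[:2]; print('rod mid err',e)
E
```

```text
rod [[0.5366, 0.2101, 0.088], [0.5485, -0.1724, 0.088]] [0.5425 0.0189 0.088 ]
[[0.5696, 0.1893, 0.05], [0.5694, 0.1647, 0.05], [0.4046, 0.1837, 0.05], [0.4055, 0.1594, 0.05]] [[0.58, -0.132, 0.05], [0.581, -0.1571, 0.05], [0.4155, -0.1377, 0.05], [0.4159, -0.1625, 0.05]]
[0.49269395 0.01347835 0.05      ] 1.934855495552098 0.3218012321147631
far [0.5476626  0.01533533] near [0.43772531 0.01162138]
shift [-5.   2.7 43.3] roll -0.0 | q6 -0.2 t 14.78
rod mid err [ 0.00512334 -0.00351744]
```

```bash
python3 - <<'E'
from h import *
C=cam('top'); print(C[3]); f=lambda L:[(170+a*.20625,165+b*.2064) for a,b in L]
for z in (.03,):
    Rl=p2w(C,f([(99,151),(141,151),(107,435),(149,433)]),z);Rr=p2w(C,f([(648,129),(691,127),(663,412),(706,411)]),z)
    c=(Rl.mean(0)+Rr.mean(0))/2; d=Rl.mean(0)-Rr.mean(0)
    yaw=np.arctan2(-d[0],d[1]); print(c,np.degrees(yaw),np.linalg.norm(d))
    ra=np.array([np.cos(yaw),np.sin(yaw)]); print('far',c[:2]+.055*ra,'near',c[:2]-.055*ra)
E
python3 -m creep '[{"translation":[-5,4,5],"roll":0,"gripper":0},{"translation":[-5,4,10],"roll":0,"gripper":0},{"translation":[-5,4,15],"roll":0,"gripper":0},{"translation":[-5,4,25],"roll":0,"gripper":0},{"translation":[-5,4,25],"roll":0,"gripper":0}]'
python3 -m creep '[{"translation":[0,0,5],"roll":0,"gripper":0},{"translation":[0,0,10],"roll":0,"gripper":0},{"translation":[0,0,14],"roll":0,"gripper":0},{"translation":[0,0,17],"roll":0,"gripper":0},{"translation":[0,0,17],"roll":0,"gripper":0}]'
python3 - <<'E'
from h import *
o=telemetry.get_obs(); print(o['ft_force'],o['moment'],o['position'])
im=viewer.camera('top'); cv2.imwrite('pics/t6.png',im); 
cv2.imwrite('pics/t6c.png',cv2.resize(im[165:275,170:335],(800,533),interpolation=cv2.INTER_CUBIC))
E
```

```text
[0.44521599 0.00567014 1.39229265]
[0.49340137 0.01359469 0.03      ] 1.934855495552102 0.32659603201236775
far [0.54837001 0.01545167] near [0.43843273 0.01173772]
time: 15.2
position: [0.5499, 0.014, 0.0733]
tool_rot: [0.696, 0.718, -0.001, -0.001]
ft_force: [-0.8, -0.1, -1.7]
grip_width: 0.0124
grip_force: 60.0
time: 15.62
position: [0.5504, 0.0139, 0.0568]
tool_rot: [0.696, 0.718, -0.0, -0.001]
ft_force: [0.3, 0.3, -2.0]
grip_width: 0.0122
grip_force: 60.0
[ 0.25662281  0.25461711 -2.01291189] [-0.02573482 -0.1334976   0.00714141] [0.55040391 0.01393936 0.05683566]
```

```bash

python3 -m creep '[{"translation":[0,1,1],"roll":0,"gripper":0},{"translation":[0,2,2],"roll":0,"gripper":0},{"translation":[0,2,3],"roll":0,"gripper":0},{"translation":[0,2,3],"roll":0,"gripper":0},{"translation":[0,2,3],"roll":0,"gripper":0}]'
python3 -m creep '[{"translation":[0,0,0],"roll":0,"gripper":20},{"translation":[0,0,0],"roll":0,"gripper":30},{"translation":[0,0,0],"roll":0,"gripper":40},{"translation":[0,0,0],"roll":0,"gripper":40},{"translation":[0,0,0],"roll":0,"gripper":40}]'
python3 -m creep '[{"translation":[0,0,-30],"roll":0,"gripper":45},{"translation":[0,0,-60],"roll":0,"gripper":45},{"translation":[0,0,-100],"roll":0,"gripper":50},{"translation":[0,0,-140],"roll":0,"gripper":50},{"translation":[0,0,-180],"roll":0,"gripper":55}]'
python3 - <<'E'
from h import *
go([.450,.383,.24],2.9)
im=viewer.camera('top'); cv2.imwrite('pics/t7.png',im)
E
```

```text
time: 16.08
position: [0.5524, 0.014, 0.0561]
tool_rot: [0.696, 0.718, -0.0, -0.0]
ft_force: [-3.7, 0.0, 8.9]
grip_width: 0.0123
grip_force: 60.0
time: 16.5
position: [0.5534, 0.0139, 0.0546]
tool_rot: [0.696, 0.718, 0.0, 0.0]
ft_force: [-0.5, -0.4, -0.1]
grip_width: 0.0359
grip_force: 0.0
time: 16.92
position: [0.5525, 0.014, 0.2361]
tool_rot: [0.696, 0.718, -0.0, -0.0]
ft_force: [0.3, -1.4, -0.2]
grip_width: 0.0517
grip_force: 0.0
shift [372.  -90.8  -3.8] roll 88.9 | q6 -0.21 t 16.92
```

```bash

python3 -m creep '[{"translation":[186,-45,0],"roll":0,"gripper":60},{"translation":[186,-45,0],"roll":0,"gripper":60},{"translation":[186,-45,0],"roll":0,"gripper":60},{"translation":[186,-45,0],"roll":0,"gripper":60},{"translation":[186,-45,0],"roll":0,"gripper":60}]' >/dev/null
python3 -m creep '[{"translation":[186,-46,0],"roll":0,"gripper":60},{"translation":[186,-46,0],"roll":0,"gripper":60},{"translation":[186,-46,0],"roll":0,"gripper":60},{"translation":[186,-46,0],"roll":0,"gripper":60},{"translation":[186,-46,0],"roll":0,"gripper":60}]'
python3 -m creep '[{"translation":[0,0,0],"roll":-31,"gripper":60},{"translation":[0,0,0],"roll":-31,"gripper":60},{"translation":[0,0,0],"roll":-31,"gripper":60},{"translation":[0,0,0],"roll":-31,"gripper":60},{"translation":[0,0,0],"roll":-31,"gripper":60}]'  >/dev/null
python3 -m creep '[{"translation":[0,0,0],"roll":-30,"gripper":60},{"translation":[0,0,0],"roll":-30,"gripper":60},{"translation":[0,0,0],"roll":-30,"gripper":60},{"translation":[0,0,0],"roll":-30,"gripper":60},{"translation":[0,0,0],"roll":-30,"gripper":60}]'  >/dev/null
python3 -m creep '[{"translation":[0,0,0],"roll":-30,"gripper":60},{"translation":[0,0,0],"roll":-30,"gripper":60},{"translation":[0,0,0],"roll":-30,"gripper":60},{"translation":[0,0,0],"roll":-30,"gripper":60},{"translation":[0,0,0],"roll":-30,"gripper":60}]' 
python3 - <<'E'
from h import *
im=viewer.camera('top'); cv2.imwrite('pics/t8.png',im)
cv2.imwrite('pics/t8c.png',cv2.resize(im[130:275,170:335],(800,703),interpolation=cv2.INTER_CUBIC)[:600])
o=telemetry.get_obs(); im=viewer.camera('wrist'); C=cam('wrist',o)
for d in viewer.recognise('wrist','rod_1'):
    l,t,w,h=d['bbox']; print(d['bbox'],d['p'],p2w(C,[[l+w/2,t+8],[l+w/2,t+h/2]],.016).round(4).tolist())
go([.450,.383,.025],2.9)
E
```

```text
time: 17.8
position: [0.4486, 0.3867, 0.2343]
tool_rot: [0.695, 0.719, 0.001, -0.001]
ft_force: [-0.0, -0.9, -0.0]
grip_width: 0.0601
grip_force: 0.0
time: 19.05
position: [0.4501, 0.3829, 0.2343]
tool_rot: [-0.025, 1.0, -0.0, -0.0]
ft_force: [-0.0, -0.5, -0.3]
grip_width: 0.0602
grip_force: 0.0
[247.7, 1.1, 21.1, 304.8] 0.91 [[0.2694, 0.3757, 0.016], [0.4288, 0.3832, 0.016]]
[30.5, 235.3, 17.4, 7.5] 0.47 [[0.5651, 0.0891, 0.016], [0.5587, 0.0902, 0.016]]
shift [1.000e-01 1.000e-01 2.094e+02] roll -0.3 | q6 -1.1 t 19.2
```

View pics/t8c.png

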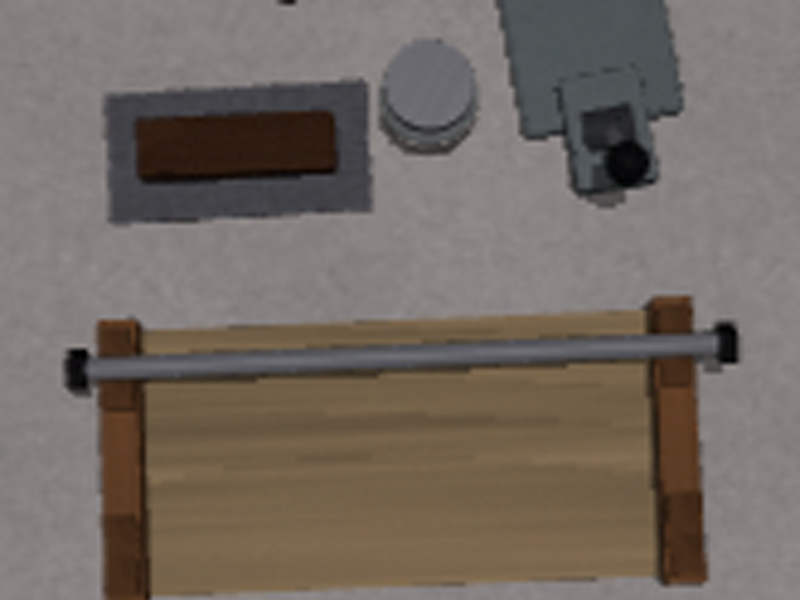

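The far rod sits in both saddles, with caps at crop (78,370) and (726,343). It is about 4 mm off-centre, which is acceptable. The block lies centred on the pad (crop 237,146). Next is the second rod.

```bash

python3 -m creep '[{"translation":[0,0,40],"roll":0,"gripper":55},{"translation":[0,0,80],"roll":0,"gripper":55},{"translation":[0,0,120],"roll":0,"gripper":55},{"translation":[0,0,150],"roll":0,"gripper":50},{"translation":[0,0,170],"roll":0,"gripper":45}]' 
python3 -m creep '[{"translation":[0,0,25],"roll":0,"gripper":40},{"translation":[0,0,39],"roll":0,"gripper":40},{"translation":[0,0,39],"roll":0,"gripper":40},{"translation":[0,0,39],"roll":0,"gripper":30},{"translation":[0,0,39],"roll":0,"gripper":20}]' 
python3 -m creep '[{"translation":[0,0,0],"roll":0,"gripper":0},{"translation":[0,0,0],"roll":0,"gripper":0},{"translation":[0,0,0],"roll":0,"gripper":0},{"translation":[0,0,0],"roll":0,"gripper":0},{"translation":[0,0,0],"roll":0,"gripper":0}]' 60
python3 -m creep '[{"translation":[0,0,0],"roll":0,"gripper":0},{"translation":[0,0,0],"roll":0,"gripper":0},{"translation":[0,0,0],"roll":0,"gripper":0},{"translation":[0,0,0],"roll":0,"gripper":0},{"translation":[0,0,0],"roll":0,"gripper":0}]' 60
python3 -m creep '[{"translation":[0,0,-8],"roll":0,"gripper":0},{"translation":[0,0,-30],"roll":0,"gripper":0},{"translation":[0,0,-60],"roll":0,"gripper":0},{"translation":[0,0,-95],"roll":0,"gripper":0},{"translation":[0,0,-120],"roll":0,"gripper":0}]' 60
python3 -m creep '[{"translation":[0,0,-20],"roll":4,"gripper":0},{"translation":[0,0,-40],"roll":10,"gripper":0},{"translation":[0,0,-50],"roll":16,"gripper":0},{"translation":[0,0,-50],"roll":22,"gripper":0},{"translation":[0,0,-50],"roll":28,"gripper":0}]' >/dev/null
python3 -m creep '[{"translation":[0,0,0],"roll":6,"gripper":0},{"translation":[0,0,0],"roll":12,"gripper":0},{"translation":[0,0,0],"roll":18,"gripper":0},{"translation":[0,0,0],"roll":24,"gripper":0},{"translation":[0,0,0],"roll":31,"gripper":0}]' >/dev/null
python3 -m creep '[{"translation":[0,0,0],"roll":6,"gripper":0},{"translation":[0,0,0],"roll":12,"gripper":0},{"translation":[0,0,0],"roll":18,"gripper":0},{"translation":[0,0,0],"roll":24,"gripper":0},{"translation":[0,0,0],"roll":32,"gripper":0}]'
python3 - <<'E'
from h import *
go([.4385,.015,.195],92)
C=cam('top'); f=lambda L:[(170+a*.20625,130+b*.2063) for a,b in L]
E=p2w(C,f([(78,370),(726,343)]),.05); print(E.round(4).tolist(),E.mean(0))
E
```

```text
time: 19.62
position: [0.4486, 0.3819, 0.0612]
tool_rot: [-0.023, 1.0, -0.001, -0.002]
ft_force: [-0.2, 0.5, -0.7]
grip_width: 0.0492
grip_force: 0.0
time: 20.03
position: [0.4503, 0.383, 0.0255]
tool_rot: [-0.024, 1.0, 0.0, 0.0]
ft_force: [0.2, -0.5, 0.3]
grip_width: 0.0337
grip_force: 0.0
time: 20.45
position: [0.4504, 0.3832, 0.026]
tool_rot: [-0.024, 1.0, 0.0, 0.0]
ft_force: [-0.6, 1.6, 0.8]
grip_width: 0.0124
grip_force: 60.0
time: 20.87
position: [0.4504, 0.3832, 0.0259]
tool_rot: [-0.024, 1.0, 0.0, 0.0]
ft_force: [-1.1, 1.6, 4.3]
grip_width: 0.0123
grip_force: 60.0
time: 21.28
position: [0.4499, 0.3823, 0.1472]
tool_rot: [-0.025, 1.0, -0.0, -0.0]
ft_force: [1.0, 0.3, -1.7]
grip_width: 0.0122
grip_force: 60.0
time: 22.53
position: [0.4491, 0.3818, 0.1948]
tool_rot: [0.693, 0.721, -0.002, -0.0]
ft_force: [0.1, -0.6, -3.4]
grip_width: 0.0125
grip_force: 60.0
shift [-366.1  -25.6    0.6] roll 0.3 | q6 0.48 t 22.53
[[0.5407, 0.2014, 0.05], [0.5537, -0.177, 0.05]] [0.54722323 0.01220592 0.05      ]
```

```bash

python3 -m creep '[{"translation":[-30,-2,0],"roll":0,"gripper":0},{"translation":[-65,-5,0],"roll":0,"gripper":0},{"translation":[-100,-7,0],"roll":0,"gripper":0},{"translation":[-140,-10,0],"roll":0,"gripper":0},{"translation":[-180,-12,0],"roll":0,"gripper":0}]' >/dev/null
python3 -m creep '[{"translation":[-40,-3,0],"roll":0,"gripper":0},{"translation":[-80,-6,0],"roll":0,"gripper":0},{"translation":[-120,-9,0],"roll":0,"gripper":0},{"translation":[-155,-12,0],"roll":0,"gripper":0},{"translation":[-180,-13,0],"roll":0,"gripper":0}]'
python3 -m creep '[{"translation":[-6,-1,20],"roll":0.3,"gripper":0},{"translation":[-6,-1,50],"roll":0.3,"gripper":0},{"translation":[-6,-1,75],"roll":0.3,"gripper":0},{"translation":[-6,-1,92],"roll":0.3,"gripper":0},{"translation":[-6,-1,96],"roll":0.3,"gripper":0}]'
python3 - <<'E'
from h import *
im=viewer.camera('top'); cv2.imwrite('pics/t9.png',im); 
cv2.imwrite('pics/t9c.png',cv2.resize(im[165:275,170:335],(800,533),interpolation=cv2.INTER_CUBIC))
o=telemetry.get_obs(); print(o['ft_force'],o['moment'],o['position'])
go([.4385,.015,.195],92)
E
```

```text
time: 23.37
position: [0.4402, 0.0193, 0.1953]
tool_rot: [0.691, 0.723, -0.001, -0.001]
ft_force: [0.1, 0.0, -2.0]
grip_width: 0.0124
grip_force: 60.0
time: 23.78
position: [0.4385, 0.0161, 0.0972]
tool_rot: [0.693, 0.721, -0.002, -0.003]
ft_force: [-1.0, -0.3, -3.2]
grip_width: 0.0125
grip_force: 60.0
[-0.81123655  0.12628804 -1.06486358] [ 0.01961698 -0.10693711 -0.01780334] [0.4390521  0.01610632 0.09770089]
shift [ -1.   -1.2 -97.3] roll 0.3 | q6 -0.26 t 23.83
```

View pics/t9c.png

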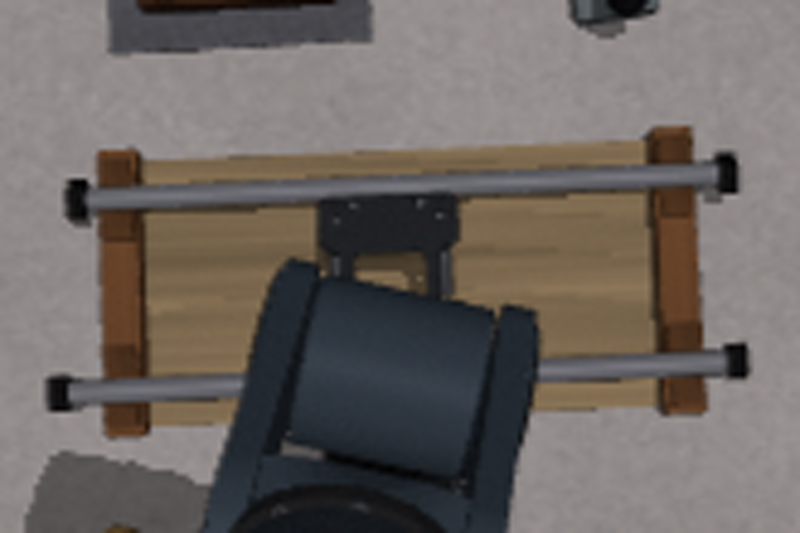

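The second rod is above the near saddles, with caps at crop (60,393) and (737,361), about 2–3 mm to the left. I'll shift it and lower it.

```bash

python3 -m creep '[{"translation":[-2,0,8],"roll":0,"gripper":0},{"translation":[-2,0,16],"roll":0,"gripper":0},{"translation":[-2,0,24],"roll":0,"gripper":0},{"translation":[-2,0,30],"roll":0,"gripper":0},{"translation":[-2,0,34],"roll":0,"gripper":0}]'
python3 -m creep '[{"translation":[0,0,2],"roll":0,"gripper":0},{"translation":[0,0,4],"roll":0,"gripper":0},{"translation":[0,0,6],"roll":0,"gripper":0},{"translation":[0,0,7],"roll":0,"gripper":0},{"translation":[0,0,7],"roll":0,"gripper":0}]'
python3 -m creep '[{"translation":[0,0,0],"roll":0,"gripper":20},{"translation":[0,0,0],"roll":0,"gripper":30},{"translation":[0,0,0],"roll":0,"gripper":40},{"translation":[0,0,0],"roll":0,"gripper":40},{"translation":[0,0,0],"roll":0,"gripper":40}]'
python3 -m creep '[{"translation":[0,0,-30],"roll":0,"gripper":45},{"translation":[0,0,-60],"roll":0,"gripper":45},{"translation":[0,0,-100],"roll":0,"gripper":50},{"translation":[0,0,-140],"roll":0,"gripper":50},{"translation":[0,0,-180],"roll":0,"gripper":55}]'
python3 - <<'E'
from h import *
go([.50,-.30,.27],-11.1)
E
```

```text
time: 24.25
position: [0.4411, 0.0141, 0.0651]
tool_rot: [0.692, 0.722, -0.0, -0.0]
ft_force: [-0.4, -0.2, -2.6]
grip_width: 0.0124
grip_force: 60.0
time: 24.67
position: [0.4412, 0.0141, 0.0585]
tool_rot: [0.692, 0.721, 0.0, 0.0]
ft_force: [-0.2, 0.3, -1.6]
grip_width: 0.0125
grip_force: 60.0
time: 25.08
position: [0.4414, 0.014, 0.0588]
tool_rot: [0.692, 0.721, 0.0, 0.0]
ft_force: [-0.2, 0.0, 0.0]
grip_width: 0.0359
grip_force: 0.0
time: 25.5
position: [0.4404, 0.0143, 0.2403]
tool_rot: [0.692, 0.721, -0.0, -0.0]
ft_force: [1.7, -0.5, 0.5]
grip_width: 0.0514
grip_force: 0.0
shift [-316.4   46.6  -29.8] roll -76.5 | q6 -0.26 t 25.5
```

```bash

python3 -m creep '[{"translation":[-150,22,-30],"roll":0,"gripper":60},{"translation":[-150,22,-30],"roll":0,"gripper":60},{"translation":[-150,22,-30],"roll":0,"gripper":60},{"translation":[-150,22,-30],"roll":0,"gripper":60},{"translation":[-150,22,-30],"roll":0,"gripper":60}]'
python3 - <<'E'
from h import *
im=viewer.camera('top'); cv2.imwrite('pics/t10.png',im); s=viewer.camera('scene'); cv2.imwrite('pics/s10.png',s)
a=cv2.resize(s[220:315,80:200],(600,475),interpolation=cv2.INTER_CUBIC)
b=cv2.resize(im[175:275,342:427],(200*85//85*2,470),interpolation=cv2.INTER_CUBIC)[:, :]
h=475; b=cv2.resize(im[175:275,342:427],(200,235),interpolation=cv2.INTER_CUBIC)
out=np.zeros((475,800,3),np.uint8); out[:,:600]=a; out[:235,600:]=b
out[240:475,600:]=cv2.resize(im[165:275,170:335],(200,235))
cv2.imwrite('pics/bl.png',out)
C=cam('top'); hsv=cv2.cvtColor(im,cv2.COLOR_BGR2HSV); H,S,V=cv2.split(hsv)
k,lab,st,ce=cv2.connectedComponentsWithStats(((H<12)&(S>140)&(V>90)).astype(np.uint8))
for i in range(1,k):
    if st[i,4]>800:
        ys,xs=np.where(lab==i); 
        for z in (.013,.023,.033): print(z,cv2.minAreaRect((p2w(C,np.c_[xs,ys],z)[:,:2]*1000).astype(np.float32)))
E
```

```text
time: 25.92
position: [0.4721, -0.1409, 0.2704]
tool_rot: [0.694, 0.72, 0.0, 0.004]
ft_force: [-0.3, 0.1, 0.4]
grip_width: 0.0602
grip_force: 0.0
0.013 ((478.6732177734375, -417.96734619140625), (70.7711181640625, 220.54490661621094), 81.60752868652344)
0.023 ((478.4307556152344, -414.89593505859375), (70.25798797607422, 218.94593811035156), 81.60752868652344)
0.033 ((478.1881408691406, -411.8245544433594), (69.74491882324219, 217.34695434570312), 81.6075439453125)
```

View pics/bl.png

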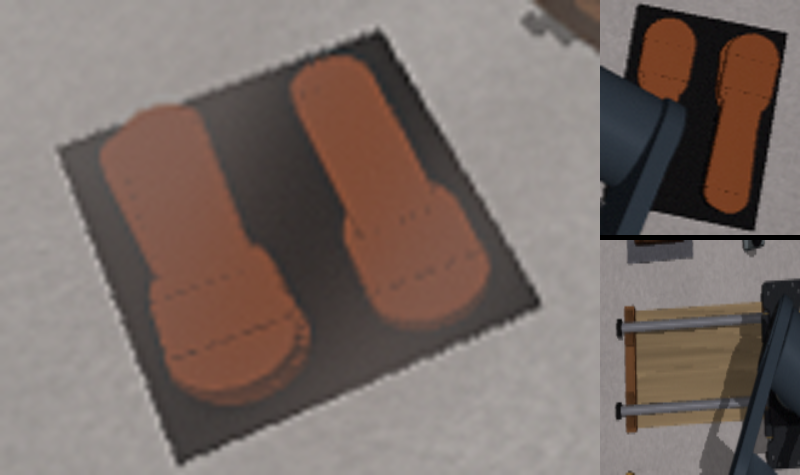

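```bash
python3 - <<'E'
from h import *
T,S=cam('top'),cam('scene')
def tri(a,b):
    best=min(((np.linalg.norm(p2w(T,a,z)-p2w(S,b,z)),z) for z in np.arange(-.03,.08,.001))); print(best,p2w(T,a,best[1]))
tri([392.1,220.9],[129.6,269]); tri([415.1,221.7],[110,276])
tri([357.8,211.9],[167.4,256]); tri([379.6,212.3],[149,265])
E
```

```text
(np.float64(0.0004491996260793545), np.float64(0.009000000000000036)) [[ 0.49681703 -0.39107663  0.009     ]]
(np.float64(0.009641786019434093), np.float64(0.02400000000000005)) [[ 0.49348619 -0.45252844  0.024     ]]
(np.float64(0.001086871761013848), np.float64(0.008000000000000035)) [[ 0.52373698 -0.29269902  0.008     ]]
(np.float64(0.006682168954334266), np.float64(0.015000000000000041)) [[ 0.52171361 -0.3541604   0.015     ]]
```

```bash

python3 -m creep '[{"translation":[-179,31,0],"roll":0,"gripper":70},{"translation":[-179,31,0],"roll":0,"gripper":70},{"translation":[-179,31,0],"roll":0,"gripper":70},{"translation":[-179,31,0],"roll":0,"gripper":70},{"translation":[-179,31,0],"roll":0,"gripper":70}]' >/dev/null
python3 -m creep '[{"translation":[0,0,0],"roll":-35,"gripper":70},{"translation":[0,0,0],"roll":-35,"gripper":70},{"translation":[0,0,0],"roll":-35,"gripper":70},{"translation":[0,0,0],"roll":-35,"gripper":70},{"translation":[0,0,0],"roll":-35,"gripper":70}]'  >/dev/null
python3 -m creep '[{"translation":[0,0,0],"roll":-35,"gripper":70},{"translation":[0,0,0],"roll":-35,"gripper":70},{"translation":[0,0,0],"roll":-35,"gripper":70},{"translation":[0,0,0],"roll":-35,"gripper":70},{"translation":[0,0,0],"roll":-35,"gripper":70}]' >/dev/null
python3 -m creep '[{"translation":[0,0,0],"roll":-7,"gripper":70},{"translation":[0,0,0],"roll":-7,"gripper":70},{"translation":[0,0,0],"roll":-7,"gripper":70}]' 
python3 - <<'E'
from h import *
o=telemetry.get_obs(); im=viewer.camera('wrist'); C=cam('wrist',o); cv2.imwrite('pics/w11.png',im)
for d in viewer.recognise('wrist','blank_1'): print(d)
go([.510,-.3185,.025],-11.1,o=o)
hsv=cv2.cvtColor(im,cv2.COLOR_BGR2HSV); H,S,V=cv2.split(hsv)
k,lab,st,ce=cv2.connectedComponentsWithStats(((H<14)&(S>130)&(V>70)).astype(np.uint8))
for i in range(1,k):
    if st[i,4]>800:
        print(st[i]); ys,xs=np.where(lab==i); w=p2w(C,np.c_[xs,ys],.013)[:,:2]*1000
        print(cv2.minAreaRect(w.astype(np.float32)))
E
```

```text
time: 27.52
position: [0.5074, -0.3105, 0.2679]
tool_rot: [0.094, 0.996, 0.001, -0.001]
ft_force: [-0.3, 0.2, 0.4]
grip_width: 0.07
grip_force: 0.0
{'bbox': [152.4, 75.2, 52.3, 150.8], 'p': 0.98}
{'bbox': [229.9, 75.2, 44.7, 160.2], 'p': 0.64}
{'bbox': [153.3, 79.1, 49.7, 156.0], 'p': 0.57}
{'bbox': [345.9, 58.3, 165.2, 52.5], 'p': 0.31}
shift [ -4.5  -7.7 242.9] roll 0.4 | q6 -2.12 t 27.52
[ 154   72   53  163 6431]
((480.45086669921875, -411.240234375), (72.47830963134766, 224.19284057617188), 74.83715057373047)
[ 228   77   46  159 5814]
((501.19342041015625, -317.5072021484375), (63.70576858520508, 218.9961700439453), 77.63849639892578)
```

View pics/w11.png

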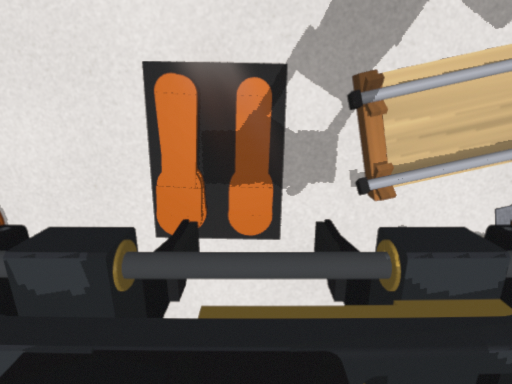

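The wrist view shows the single blank at (252,155) and the stack at (180,155), which looks two blanks high with a small offset. I'll take the single one first.

```bash

python3 -m creep '[{"translation":[-3,-8,40],"roll":1.6,"gripper":65},{"translation":[-3,-8,80],"roll":1.6,"gripper":65},{"translation":[-3,-8,120],"roll":1.6,"gripper":65},{"translation":[-3,-8,160],"roll":1.6,"gripper":65},{"translation":[-3,-8,190],"roll":1.6,"gripper":65}]' >/dev/null
python3 -m creep '[{"translation":[0,0,30],"roll":0,"gripper":65},{"translation":[0,0,45],"roll":0,"gripper":65},{"translation":[0,0,53],"roll":0,"gripper":65},{"translation":[0,0,53],"roll":0,"gripper":65},{"translation":[0,0,53],"roll":0,"gripper":55}]' 
python3 -m creep '[{"translation":[0,0,0],"roll":0,"gripper":20},{"translation":[0,0,0],"roll":0,"gripper":20},{"translation":[0,0,0],"roll":0,"gripper":20},{"translation":[0,0,0],"roll":0,"gripper":20},{"translation":[0,0,0],"roll":0,"gripper":20}]' 40
python3 -m creep '[{"translation":[0,0,0],"roll":0,"gripper":20},{"translation":[0,0,-5],"roll":0,"gripper":20},{"translation":[0,0,-30],"roll":0,"gripper":20},{"translation":[0,0,-65],"roll":0,"gripper":20},{"translation":[0,0,-100],"roll":0,"gripper":20}]' 40
python3 - <<'E'
from h import *
# slots: rack yaw 1.93, centre
y=np.radians(1.93); c=np.array([.4925,.0135]); ax=np.array([np.cos(y),np.sin(y)]); ay=np.array([-ax[1],ax[0]])
for s in (-105,-35,35,105,-90,0,90): 
    p=c+ax*.008+ay*s/1000; print(s,p.round(4))
p=c+ax*.008+ay*.105; go([p[0],p[1],.17],1.93)
o=telemetry.get_obs();print(o['ft_force'],o['position'],wyaw(o))
E
```

```text
time: 28.45
position: [0.5094, -0.321, 0.0257]
tool_rot: [0.107, 0.994, -0.0, 0.0]
ft_force: [0.5, -0.8, -0.2]
grip_width: 0.0627
grip_force: 0.0
time: 28.87
position: [0.5096, -0.321, 0.0265]
tool_rot: [0.107, 0.994, -0.0, 0.001]
ft_force: [0.5, 1.3, 4.7]
grip_width: 0.0454
grip_force: 40.0
time: 29.28
position: [0.5079, -0.3202, 0.1253]
tool_rot: [0.107, 0.994, 0.001, -0.002]
ft_force: [0.5, -0.2, -1.4]
grip_width: 0.0455
grip_force: 40.0
-105 [ 0.504  -0.0912]
-35 [ 0.5017 -0.0212]
35 [0.4993 0.0487]
105 [0.497  0.1187]
-90 [ 0.5035 -0.0762]
0 [0.5005 0.0138]
90 [0.4975 0.1037]
shift [104.  426.7 -43.6] roll -14.2 | q6 -2.1 t 29.28
[ 0.47863613 -0.18877239 -1.3968505 ] [ 0.50794098 -0.32019584  0.1253452 ] 167.7483577776606
```

```bash

python3 -m creep '[{"translation":[5,20,-25],"roll":0,"gripper":20},{"translation":[14,55,-45],"roll":0,"gripper":20},{"translation":[23,95,-45],"roll":0,"gripper":20},{"translation":[32,130,-45],"roll":0,"gripper":20},{"translation":[40,165,-45],"roll":0,"gripper":20}]' >/dev/null
python3 -m creep '[{"translation":[9,38,0],"roll":0,"gripper":20},{"translation":[18,75,0],"roll":0,"gripper":20},{"translation":[27,112,0],"roll":0,"gripper":20},{"translation":[36,149,0],"roll":0,"gripper":20},{"translation":[44,182,0],"roll":0,"gripper":20}]' >/dev/null
python3 -m creep '[{"translation":[8,30,0],"roll":0,"gripper":20},{"translation":[14,55,0],"roll":0,"gripper":20},{"translation":[18,73,0],"roll":0,"gripper":20},{"translation":[20,82,0],"roll":0,"gripper":20},{"translation":[20,82,0],"roll":0,"gripper":20}]' 
python3 -m creep '[{"translation":[0,0,0],"roll":-5,"gripper":20},{"translation":[0,0,0],"roll":-10,"gripper":20},{"translation":[0,0,0],"roll":-14,"gripper":20},{"translation":[0,0,0],"roll":-14,"gripper":20},{"translation":[0,0,0],"roll":-14,"gripper":20}]' 
python3 - <<'E'
from h import *
im=viewer.camera('top'); cv2.imwrite('pics/t12.png',im)
w=viewer.camera('wrist'); cv2.imwrite('pics/w12.png',w)
cv2.imwrite('pics/m12.png',np.hstack([cv2.resize(im[165:275,170:335],(400,300),interpolation=cv2.INTER_CUBIC),cv2.resize(w,(400,300))]))
go([.4969,.1217,.067],1.93)
E
```

```text
time: 30.53
position: [0.4981, 0.1219, 0.1705]
tool_rot: [0.105, 0.994, -0.0, -0.0]
ft_force: [-0.5, -0.2, -1.0]
grip_width: 0.0454
grip_force: 40.0
time: 30.95
position: [0.4986, 0.1192, 0.1705]
tool_rot: [-0.014, 1.0, -0.0, -0.0]
ft_force: [0.1, -0.7, -1.0]
grip_width: 0.0451
grip_force: 40.0
shift [  1.6   2.2 103.5] roll -0.3 | q6 -1.58 t 31.05
```

View pics/m12.png

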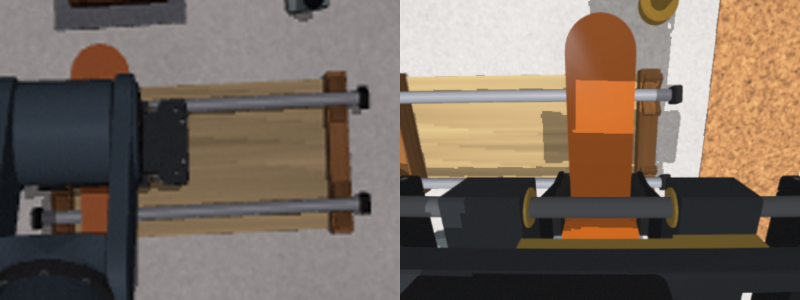

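```bash

python3 - <<'E'
from h import *
C=cam('wrist'); o=telemetry.get_obs(); m=R.from_quat(o['tool_rot']).as_matrix()
print(((p2w(C,[[256,17],[211,90],[304,90]],o['position'][2]-.013)-o['position'])@m*1000).round(1))
E
python3 -m creep '[{"translation":[2,2,35],"roll":0,"gripper":20},{"translation":[2,2,65],"roll":0,"gripper":20},{"translation":[2,2,85],"roll":0,"gripper":20},{"translation":[2,2,93],"roll":0,"gripper":20},{"translation":[2,2,96],"roll":0,"gripper":20}]' 
python3 - <<'E'
from h import *
go([.4969,.1217,.073],1.93)
E
```

```text
[[117.4  -1.   13. ]
 [ 84.3 -23.7  13. ]
 [ 84.2  23.1  13. ]]
time: 31.47
position: [0.4956, 0.1221, 0.0732]
tool_rot: [-0.015, 1.0, -0.0, -0.002]
ft_force: [-0.9, 0.4, -0.7]
grip_width: 0.0451
grip_force: 40.0
shift [-1.3 -0.4  0.1] roll -0.2 | q6 -1.58 t 31.47
```

Heel tip reads 117.4 mm against 118 expected, so the grasp is accurate. Releasing.

```bash

python3 -m creep '[{"translation":[-1,0,1],"roll":0,"gripper":20},{"translation":[-1,0,1],"roll":0,"gripper":20},{"translation":[-1,0,1],"roll":0,"gripper":50},{"translation":[-1,0,1],"roll":0,"gripper":56},{"translation":[-1,0,1],"roll":0,"gripper":58}]' 
python3 -m creep '[{"translation":[0,0,0],"roll":0,"gripper":58},{"translation":[0,0,-30],"roll":0,"gripper":58},{"translation":[0,0,-70],"roll":0,"gripper":58},{"translation":[0,0,-110],"roll":0,"gripper":58},{"translation":[0,0,-150],"roll":0,"gripper":60}]'
python3 -m creep '[{"translation":[-15,-140,-45],"roll":3,"gripper":60},{"translation":[-15,-140,-45],"roll":6,"gripper":60},{"translation":[-15,-140,-45],"roll":9,"gripper":60},{"translation":[-15,-140,-45],"roll":12,"gripper":60},{"translation":[-15,-140,-45],"roll":14,"gripper":65}]'
python3 - <<'E'
from h import *
go([.495,-.40,.275],-14)
E
```

```text
time: 31.88
position: [0.4982, 0.1224, 0.0746]
tool_rot: [-0.015, 1.0, 0.0, 0.001]
ft_force: [-0.1, -0.4, 0.5]
grip_width: 0.0548
grip_force: 0.0
time: 32.3
position: [0.4968, 0.1224, 0.2252]
tool_rot: [-0.015, 1.0, -0.0, -0.0]
ft_force: [1.3, 0.9, 0.3]
grip_width: 0.0589
grip_force: 0.0
time: 32.72
position: [0.519, -0.0217, 0.271]
tool_rot: [0.11, 0.994, -0.001, 0.003]
ft_force: [0.1, 0.2, 0.1]
grip_width: 0.0622
grip_force: 0.0
shift [ -59.4 -374.3   -2.8] roll 1.4 | q6 -1.61 t 32.72
```

```bash

python3 -m creep '[{"translation":[-30,-187,0],"roll":1,"gripper":65},{"translation":[-30,-187,0],"roll":1,"gripper":65},{"translation":[-30,-187,0],"roll":1,"gripper":65},{"translation":[-30,-187,0],"roll":1,"gripper":65},{"translation":[-30,-187,0],"roll":1,"gripper":65}]' >/dev/null
python3 -m creep '[{"translation":[-29,-187,0],"roll":0,"gripper":65},{"translation":[-29,-187,0],"roll":0,"gripper":65},{"translation":[-29,-187,0],"roll":0,"gripper":65},{"translation":[-29,-187,0],"roll":0,"gripper":65},{"translation":[-29,-187,0],"roll":0,"gripper":65}]'
cat > bl.py <<'E'
from h import *
import sys
z=float(sys.argv[1]); n=sys.argv[2]
viewer.camera('wrist'); o=telemetry.get_obs(); im=viewer.camera('wrist'); C=cam('wrist',o); cv2.imwrite(f'pics/{n}.png',im)
H,S,V=cv2.split(cv2.cvtColor(im,cv2.COLOR_BGR2HSV))
k,lab,st,ce=cv2.connectedComponentsWithStats(((H<14)&(S>130)&(V>70)).astype(np.uint8))
for i in range(1,k):
    if st[i,4]>800:
        ys,xs=np.where(lab==i); w=p2w(C,np.c_[xs,ys],z)[:,:2]*1000
        (cx,cy),s,a=cv2.minAreaRect(w.astype(np.float32)); print(st[i],round(cx,1),round(cy,1),np.round(s,1),round(a-90 if s[1]>s[0] else a,1))
go([.487,-.42,.2],-14,o=o)
E
python3 bl.py .023 w13; python3 - <<'E'
from h import *
im=viewer.camera('top'); cv2.imwrite('pics/t13.png',im); w=cv2.imread('pics/w13.png')
cv2.imwrite('pics/m13.png',np.hstack([cv2.resize(im[165:275,170:335],(400,300),interpolation=cv2.INTER_CUBIC),cv2.resize(w[40:240,150:350],(400,400))[:300]]))
E
```

```text
time: 33.55
position: [0.4908, -0.3998, 0.2688]
tool_rot: [0.117, 0.993, -0.002, 0.001]
ft_force: [0.4, 0.3, -0.3]
grip_width: 0.0647
grip_force: 0.0
[ 225   72   51  164 6661] 480.8 -410.7 [ 69.1 219.6] -14.8
[   0  157   70   85 2896] 472.4 -750.6 [127.9  86.4] 29.0
shift [ -0.2 -16.8  68.8] roll 0.5 | q6 -2.2 t 33.6
```

View pics/m13.png

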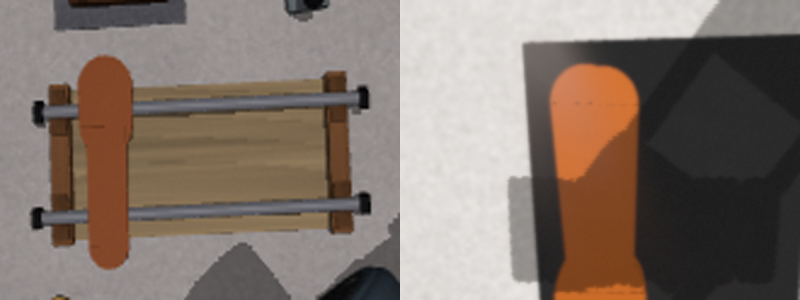

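```bash
python3 - <<'E'
from h import *
im=cv2.imread('pics/w13.png'); o=telemetry.get_obs(); C=cam('wrist',o)
H,S,V=cv2.split(cv2.cvtColor(im,cv2.COLOR_BGR2HSV)); m=(H<14)&(S>130)&(V>70); m[:,:200]=0
for r in range(72,236,10):
    xs=np.where(m[r,200:300])[0]+200
    a,b=p2w(C,[[xs.min()-.5,r],[xs.max()+.5,r]],.023)*1000; print(r,xs.min(),xs.max(),a.round(1)[:2],b.round(1)[:2],round(np.linalg.norm(a-b),1))
cv2.imwrite('pics/w13c.png',cv2.resize(im[60:240,210:290],(355,800),interpolation=cv2.INTER_CUBIC)[200:])
E
```

```text
72 239 247 [ 370.2 -391.6] [ 372.9 -380.8] 11.2
82 227 266 [ 378.1 -409.1] [ 389.8 -360.5] 50.0
92 225 269 [ 389.  -414.7] [ 402.3 -359.5] 56.7
102 226 268 [ 401.  -416.6] [ 413.8 -363.5] 54.7
112 227 268 [ 413.2 -418.6] [ 425.8 -366.2] 53.8
122 228 268 [ 425.6 -420.6] [ 438.1 -369. ] 53.0
132 229 268 [ 438.2 -422.6] [ 450.5 -371.9] 52.2
142 230 267 [ 451.1 -424.7] [ 462.8 -376.1] 50.0
152 231 267 [ 464.1 -426.8] [ 475.7 -379. ] 49.1
162 232 267 [ 477.5 -429. ] [ 488.8 -382.1] 48.3
172 231 269 [ 490.4 -433.8] [ 502.7 -382.5] 52.8
182 228 272 [ 502.9 -441.4] [ 517.3 -381.6] 61.5
192 227 273 [ 516.3 -446.4] [ 531.5 -383.4] 64.8
202 227 274 [ 530.3 -450.2] [ 545.9 -385.2] 66.8
212 226 275 [ 544.2 -455.4] [ 560.7 -387.1] 70.3
222 228 270 [ 559.5 -456.6] [ 573.8 -397.2] 61.1
232 237 261 [ 577.3 -448.1] [ 585.7 -413.2] 35.9
```

View pics/w13c.png

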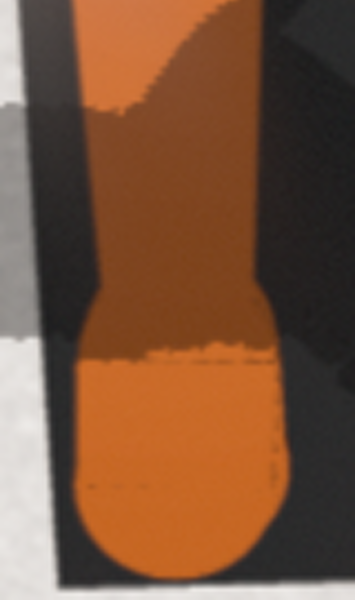

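```bash
python3 - <<'E'
from h import *
go([.486,-.4066,.0345],-14.6)
E
```

```text
shift [  2.4 -10.9 233.7] roll 1.2 | q6 -2.19 t 33.7
```

```bash

python3 -m creep '[{"translation":[2,-9,40],"roll":1.2,"gripper":68},{"translation":[2,-9,80],"roll":1.2,"gripper":68},{"translation":[2,-9,120],"roll":1.2,"gripper":68},{"translation":[2,-9,155],"roll":1.2,"gripper":68},{"translation":[2,-9,185],"roll":1.2,"gripper":68}]' >/dev/null
python3 -m creep '[{"translation":[0,0,20],"roll":0,"gripper":66},{"translation":[0,0,38],"roll":0,"gripper":66},{"translation":[0,0,48],"roll":0,"gripper":66},{"translation":[0,0,48],"roll":0,"gripper":66},{"translation":[0,0,48],"roll":0,"gripper":66}]' 
python3 - <<'E'
from h import *
go([.486,-.4066,.0345],-14.6)
E
```

```text
time: 34.53
position: [0.4874, -0.4006, 0.0419]
tool_rot: [0.125, 0.992, 0.0, -0.001]
ft_force: [-8.4, 7.5, 32.7]
grip_width: 0.066
grip_force: 16.3
shift [-0.1 -6.2  7.4] roll 0.3 | q6 -2.18 t 34.53
```

```bash

python3 -m creep '[{"translation":[0,0,-15],"roll":0,"gripper":66},{"translation":[0,0,-40],"roll":0,"gripper":66},{"translation":[0,0,-80],"roll":0,"gripper":66},{"translation":[0,0,-120],"roll":0,"gripper":66},{"translation":[0,0,-160],"roll":0,"gripper":66}]' 
python3 -m creep '[{"translation":[0,0,-30],"roll":0,"gripper":66},{"translation":[0,0,-50],"roll":0,"gripper":66},{"translation":[0,0,-75],"roll":0,"gripper":66},{"translation":[0,0,-75],"roll":0,"gripper":66},{"translation":[0,0,-75],"roll":0,"gripper":66}]' 
python3 bl.py .023 w14; python3 - <<'E'
from h import *
w=cv2.imread('pics/w14.png')
cv2.imwrite('pics/m14.png',cv2.resize(w[40:300,150:350],(600,780))[:600])
E
```

```text
time: 34.95
position: [0.4876, -0.4006, 0.1974]
tool_rot: [0.125, 0.992, 0.001, -0.001]
ft_force: [-0.4, 0.1, -0.0]
grip_width: 0.066
grip_force: 0.0
time: 35.37
position: [0.4885, -0.402, 0.2726]
tool_rot: [0.125, 0.992, -0.001, 0.001]
ft_force: [1.0, -1.0, 0.1]
grip_width: 0.066
grip_force: 0.0
[ 222   76   52  161 6525] 479.7 -411.5 [ 68.3 217.5] -14.5
[   0  164   68   77 2471] 467.5 -748.6 [120.2  78.7] 28.8
shift [ -3.9 -18.1  70.7] roll -0.4 | q6 -2.19 t 35.42
```

View pics/m14.png

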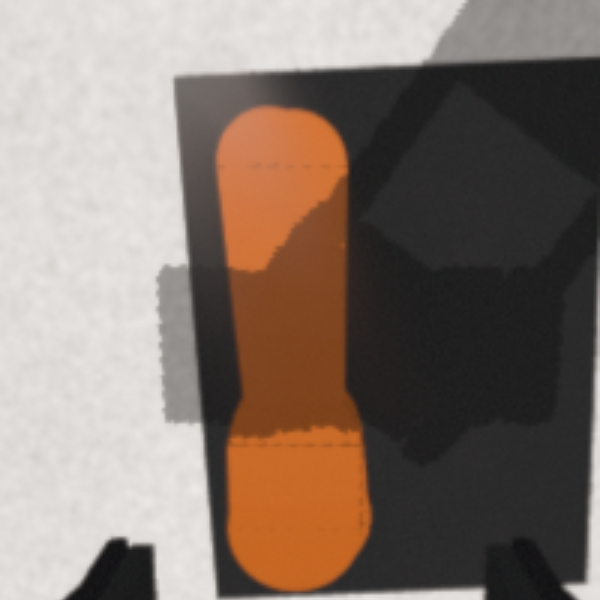

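The stack hasn't moved. The finger had come down on the forepart flare at crop (235,430), so I'll grasp 16 mm nearer the heel, further to −y and with a wider opening.

```bash

python3 -m creep '[{"translation":[17,-6,40],"roll":0,"gripper":76},{"translation":[17,-6,80],"roll":0,"gripper":76},{"translation":[17,-6,120],"roll":0,"gripper":76},{"translation":[17,-6,160],"roll":0,"gripper":76},{"translation":[17,-6,190],"roll":0,"gripper":76}]' >/dev/null
python3 -m creep '[{"translation":[0,0,15],"roll":0,"gripper":76},{"translation":[0,0,28],"roll":0,"gripper":76},{"translation":[0,0,28],"roll":0,"gripper":76},{"translation":[0,0,28],"roll":0,"gripper":76}]' 
python3 -m creep '[{"translation":[0,0,8],"roll":0,"gripper":76},{"translation":[0,0,18],"roll":0,"gripper":76},{"translation":[0,0,18],"roll":0,"gripper":76},{"translation":[0,0,18],"roll":0,"gripper":76}]' 
python3 - <<'E'
from h import *
go([.4706,-.4032,.0345],-14.6)
E
```

```text
time: 36.22
position: [0.4693, -0.404, 0.0515]
tool_rot: [0.126, 0.992, 0.001, -0.001]
ft_force: [-0.2, 0.4, 0.6]
grip_width: 0.076
grip_force: 0.0
time: 36.55
position: [0.4696, -0.4045, 0.0345]
tool_rot: [0.126, 0.992, 0.0, -0.0]
ft_force: [-0.3, 0.5, 0.2]
grip_width: 0.0759
grip_force: 0.0
shift [-0.7  1.6  0. ] roll 0.1 | q6 -2.21 t 36.55
```

```bash

python3 -m creep '[{"translation":[0,0,0],"roll":0,"gripper":20},{"translation":[0,0,0],"roll":0,"gripper":20},{"translation":[0,0,0],"roll":0,"gripper":20},{"translation":[0,0,0],"roll":0,"gripper":20},{"translation":[0,0,0],"roll":0,"gripper":20}]' 40
python3 -m creep '[{"translation":[0,0,0],"roll":0,"gripper":20},{"translation":[0,0,0],"roll":0,"gripper":20},{"translation":[0,0,0],"roll":0,"gripper":20},{"translation":[0,0,-4],"roll":0,"gripper":20},{"translation":[0,0,-15],"roll":0,"gripper":20}]' 40
python3 -m creep '[{"translation":[0,0,-25],"roll":0,"gripper":20},{"translation":[0,0,-60],"roll":0,"gripper":20},{"translation":[0,0,-95],"roll":0,"gripper":20},{"translation":[0,0,-120],"roll":0,"gripper":20},{"translation":[0,0,-120],"roll":0,"gripper":20}]' 40
python3 - <<'E'
from h import *
o=telemetry.get_obs(); print(o['ft_force'],o['moment'])
w=viewer.camera('wrist'); cv2.imwrite('pics/w15.png',w)
C=cam('wrist',o); m=R.from_quat(o['tool_rot']).as_matrix()
H,S,V=cv2.split(cv2.cvtColor(w,cv2.COLOR_BGR2HSV)); M=(H<14)&(S>130)&(V>70)
k,lab,st,ce=cv2.connectedComponentsWithStats(M.astype(np.uint8)); print(st[st[:,4]>300])
for r in range(10,180,10):
    xs=np.where(M[r,100:450])[0]+100
    if len(xs): print(r,xs.min(),xs.max(),((p2w(C,[[xs.min(),r],[xs.max(),r]],o['position'][2]-.0115)-o['position'])@m*1000).round(1)[:,:2].tolist())
E
```

```text
time: 36.97
position: [0.4698, -0.405, 0.0349]
tool_rot: [0.126, 0.992, -0.0, 0.0]
ft_force: [-0.4, -0.5, 0.6]
grip_width: 0.0504
grip_force: 0.3
time: 37.38
position: [0.4687, -0.4033, 0.0483]
tool_rot: [0.126, 0.992, 0.002, -0.002]
ft_force: [0.0, -0.2, -0.5]
grip_width: 0.0455
grip_force: 39.9
time: 37.8
position: [0.4722, -0.4073, 0.1765]
tool_rot: [0.126, 0.992, -0.004, 0.004]
ft_force: [0.3, -1.6, 0.1]
grip_width: 0.0452
grip_force: 39.9
[ 0.28116087 -1.56729505  0.12163487] [ 0.0422591  -0.14578486  0.01236287]
[[     0      0    512    384 178693]
 [   214     63     90    189  15315]
 [   208    279     94     27   2264]]
70 235 283 [[93.2, -11.5], [93.1, 11.9]]
80 225 294 [[88.6, -16.6], [88.5, 17.4]]
90 218 299 [[83.9, -20.2], [83.8, 20.0]]
100 215 303 [[79.1, -21.9], [79.1, 22.2]]
110 214 303 [[74.3, -22.6], [74.2, 22.4]]
120 214 303 [[69.4, -22.8], [69.3, 22.6]]
130 214 302 [[64.3, -23.0], [64.3, 22.3]]
140 215 302 [[59.2, -22.7], [59.2, 22.5]]
150 215 301 [[54.0, -22.9], [54.0, 22.2]]
160 215 300 [[48.7, -23.1], [48.7, 21.8]]
170 215 300 [[43.3, -23.3], [43.3, 22.1]]
```

```bash

python3 - <<'E'
from h import *
go([.4831,-.0948,.1765],1.93)
E
```

```text
shift [ 66.1 304.5  -4.6] roll -16.4 | q6 -2.21 t 37.85
```

```bash

python3 -m creep '[{"translation":[5,22,0],"roll":0,"gripper":20},{"translation":[12,55,0],"roll":0,"gripper":20},{"translation":[20,92,0],"roll":0,"gripper":20},{"translation":[28,130,0],"roll":0,"gripper":20},{"translation":[36,168,0],"roll":0,"gripper":20}]' >/dev/null
python3 -m creep '[{"translation":[8,38,0],"roll":0,"gripper":20},{"translation":[16,75,0],"roll":0,"gripper":20},{"translation":[23,106,0],"roll":0,"gripper":20},{"translation":[28,128,0],"roll":0,"gripper":20},{"translation":[30,136,0],"roll":0,"gripper":20}]'
python3 -m creep '[{"translation":[0,0,0],"roll":-5,"gripper":20},{"translation":[0,0,0],"roll":-10,"gripper":20},{"translation":[0,0,0],"roll":-15,"gripper":20},{"translation":[0,0,0],"roll":-16.4,"gripper":20},{"translation":[0,0,0],"roll":-16.4,"gripper":20}]'
python3 - <<'E'
from h import *
o=telemetry.get_obs(); print(o['ft_force'])
w=viewer.camera('wrist'); C=cam('wrist',o); m=R.from_quat(o['tool_rot']).as_matrix()
H,S,V=cv2.split(cv2.cvtColor(w,cv2.COLOR_BGR2HSV)); M=(H<14)&(S>130)&(V>70)
for r in (62,65,80,130,160):
    xs=np.where(M[r,190:330])[0]+190
    if len(xs): print(r,((p2w(C,[[xs.min(),r],[xs.max(),r]],o['position'][2]-.0115)-o['position'])@m*1000).round(1)[:,:2].tolist())
go([.4831,-.0948,.0735],1.93)
E
```

```text
time: 38.68
position: [0.4794, -0.0898, 0.1684]
tool_rot: [0.124, 0.992, 0.001, -0.003]
ft_force: [-0.5, -0.8, -0.7]
grip_width: 0.0452
grip_force: 39.9
time: 39.1
position: [0.4812, -0.0942, 0.169]
tool_rot: [-0.016, 1.0, 0.0, -0.001]
ft_force: [-0.2, -0.5, -0.5]
grip_width: 0.045
grip_force: 39.9
[-0.15996956 -0.51507132 -0.48834071]
65 [[95.8, -5.0], [95.8, 5.3]]
80 [[88.9, -15.9], [88.9, 16.8]]
130 [[64.6, -33.2], [64.5, 22.6]]
160 [[49.0, -34.6], [48.9, 22.2]]
shift [-1.9 -0.7 95.6] roll -0.1 | q6 -2.02 t 39.15
```

```bash

python3 -m creep '[{"translation":[-2,-1,35],"roll":0,"gripper":20},{"translation":[-2,-1,65],"roll":0,"gripper":20},{"translation":[-2,-1,85],"roll":0,"gripper":20},{"translation":[-2,-1,93],"roll":0,"gripper":20},{"translation":[-2,-1,96],"roll":0,"gripper":20}]' 
python3 -m creep '[{"translation":[0,0,0],"roll":0,"gripper":20},{"translation":[0,0,1],"roll":0,"gripper":20},{"translation":[0,0,1],"roll":0,"gripper":50},{"translation":[0,0,1],"roll":0,"gripper":56},{"translation":[0,0,1],"roll":0,"gripper":58}]' 
python3 -m creep '[{"translation":[0,0,0],"roll":0,"gripper":58},{"translation":[0,0,-30],"roll":0,"gripper":58},{"translation":[0,0,-70],"roll":0,"gripper":58},{"translation":[0,0,-110],"roll":0,"gripper":58},{"translation":[0,0,-150],"roll":0,"gripper":60}]'
python3 -m creep '[{"translation":[-20,-150,-45],"roll":3,"gripper":65},{"translation":[-20,-150,-45],"roll":6,"gripper":65},{"translation":[-20,-150,-45],"roll":9,"gripper":65},{"translation":[-20,-150,-45],"roll":12,"gripper":70},{"translation":[-20,-150,-45],"roll":14,"gripper":75}]'
python3 - <<'E'
from h import *
go([.48,-.405,.27],-12)
E
```

```text
time: 39.57
position: [0.4827, -0.0947, 0.072]
tool_rot: [-0.016, 1.0, 0.001, -0.002]
ft_force: [0.9, -0.1, -1.0]
grip_width: 0.0455
grip_force: 39.9
time: 39.98
position: [0.4844, -0.0951, 0.0735]
tool_rot: [-0.017, 1.0, -0.0, 0.001]
ft_force: [-0.1, -0.9, -0.0]
grip_width: 0.0548
grip_force: 0.0
time: 40.4
position: [0.4831, -0.0945, 0.2243]
tool_rot: [-0.017, 1.0, 0.0, -0.0]
ft_force: [0.8, -0.1, -0.2]
grip_width: 0.0591
grip_force: 0.0
time: 40.82
position: [0.5114, -0.2515, 0.2706]
tool_rot: [0.108, 0.994, -0.004, 0.004]
ft_force: [1.5, 0.0, -0.5]
grip_width: 0.0706
grip_force: 0.0
shift [  -2.3 -156.6    1.7] roll -0.4 | q6 -2.0 t 40.82
```

```bash

python3 -m creep '[{"translation":[-2,-157,0],"roll":0,"gripper":76},{"translation":[-2,-157,0],"roll":0,"gripper":76},{"translation":[-2,-157,0],"roll":0,"gripper":76},{"translation":[-2,-157,0],"roll":0,"gripper":76},{"translation":[-2,-157,0],"roll":0,"gripper":76}]'
python3 bl.py .013 w16; python3 - <<'E'
from h import *
im=viewer.camera('top'); cv2.imwrite('pics/t16.png',im); w=cv2.imread('pics/w16.png')
cv2.imwrite('pics/m16.png',np.hstack([cv2.resize(im[140:275,170:335],(440,360),interpolation=cv2.INTER_CUBIC),cv2.resize(w[40:240,150:350],(360,360))]))
E
```

```text
time: 41.23
position: [0.4766, -0.4049, 0.2678]
tool_rot: [0.108, 0.994, -0.003, 0.001]
ft_force: [1.4, 0.3, 0.5]
grip_width: 0.076
grip_force: 0.0
[ 479   38   33  180 4932] 509.0 -77.7 [245.5  46. ] 0.6
[ 227   83   48  157 5749] 477.1 -414.5 [ 64.6 218.5] -9.0
[   0  162   67   71 2296] 461.1 -730.2 [98.1 98.7] -26.2
shift [-13.8 -16.   67.5] roll 1.7 | q6 -2.23 t 41.28
```

View pics/m16.png

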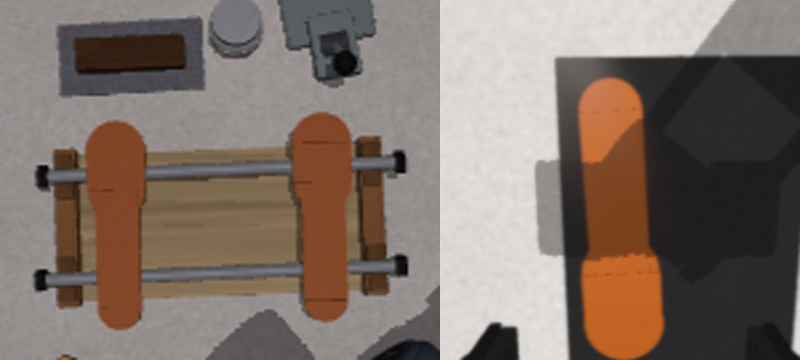

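That frame shows two blanks across the rods and one last single blank, at (477,−414) and −9°. I've now viewed 16 pictures, which is over the limit of 14, so from here I'll check by measurement only.

```bash

python3 - <<'E'
from h import *
go([.4771,-.4145,.026],-9)
E
```

```text
shift [ -3.4 -17.  241.3] roll -3.1 | q6 -2.23 t 41.38
```

```bash

python3 -m creep '[{"translation":[-3,-17,40],"roll":-3,"gripper":76},{"translation":[-3,-17,80],"roll":-3,"gripper":76},{"translation":[-3,-17,120],"roll":-3,"gripper":76},{"translation":[-3,-17,155],"roll":-3,"gripper":74},{"translation":[-3,-17,185],"roll":-3,"gripper":72}]' >/dev/null
python3 -m creep '[{"translation":[0,0,20],"roll":0,"gripper":70},{"translation":[0,0,35],"roll":0,"gripper":70},{"translation":[0,0,35],"roll":0,"gripper":70},{"translation":[0,0,35],"roll":0,"gripper":70}]' 
python3 -m creep '[{"translation":[0,0,10],"roll":0,"gripper":70},{"translation":[0,0,21],"roll":0,"gripper":70},{"translation":[0,0,21],"roll":0,"gripper":70},{"translation":[0,0,21],"roll":0,"gripper":70}]' 
python3 -m creep '[{"translation":[0,0,0],"roll":0,"gripper":20},{"translation":[0,0,0],"roll":0,"gripper":20},{"translation":[0,0,0],"roll":0,"gripper":20},{"translation":[0,0,0],"roll":0,"gripper":20},{"translation":[0,0,0],"roll":0,"gripper":20}]' 40
python3 -m creep '[{"translation":[0,0,0],"roll":0,"gripper":20},{"translation":[0,0,0],"roll":0,"gripper":20},{"translation":[0,0,0],"roll":0,"gripper":20},{"translation":[0,0,-4],"roll":0,"gripper":20},{"translation":[0,0,-15],"roll":0,"gripper":20}]' 40
python3 -m creep '[{"translation":[0,0,-25],"roll":0,"gripper":20},{"translation":[0,0,-60],"roll":0,"gripper":20},{"translation":[0,0,-95],"roll":0,"gripper":20},{"translation":[0,0,-130],"roll":0,"gripper":20},{"translation":[0,0,-130],"roll":0,"gripper":20}]' 40
cat > held.py <<'E'
from h import *
import sys
off=float(sys.argv[1])   # TCP z minus blank top z
o=telemetry.get_obs(); w=viewer.camera('wrist'); C=cam('wrist',o); m=R.from_quat(o['tool_rot']).as_matrix(); print(o['ft_force'])
H,S,V=cv2.split(cv2.cvtColor(w,cv2.COLOR_BGR2HSV)); M=((H<14)&(S>130)&(V>70)).astype(np.uint8)
k,lab,st,ce=cv2.connectedComponentsWithStats(M); i=lab[150,256]; print(st[i])
for r in [st[i,1],st[i,1]+10,80,110,140,170]:
    xs=np.where(lab[r]==i)[0]
    if len(xs): print(r,((p2w(C,[[xs.min(),r],[xs.max(),r]],o['position'][2]-off)-o['position'])@m*1000).round(1)[:,:2].tolist())
E
python3 held.py .013
E=1; python3 - <<'E'
from h import *
go([.4925,.0135,.1765],1.93)
E
```

```text
time: 42.13
position: [0.4776, -0.4133, 0.0472]
tool_rot: [0.078, 0.997, 0.001, -0.001]
ft_force: [0.3, 0.0, 0.4]
grip_width: 0.0707
grip_force: 0.0
time: 42.47
position: [0.4771, -0.4149, 0.0263]
tool_rot: [0.079, 0.997, 0.0, -0.0]
ft_force: [-0.1, 0.3, 0.4]
grip_width: 0.0702
grip_force: 0.0
time: 42.88
position: [0.4774, -0.4153, 0.0268]
tool_rot: [0.079, 0.997, -0.0, 0.0]
ft_force: [-0.7, 1.4, 1.2]
grip_width: 0.0453
grip_force: 40.1
time: 43.3
position: [0.4764, -0.4142, 0.0403]
tool_rot: [0.079, 0.997, 0.001, -0.001]
ft_force: [-0.0, 0.5, -1.1]
grip_width: 0.0451
grip_force: 40.0
time: 43.72
position: [0.4805, -0.4189, 0.1801]
tool_rot: [0.079, 0.997, -0.006, 0.005]
ft_force: [0.5, -0.9, 0.8]
grip_width: 0.045
grip_force: 40.0
[ 0.54930967 -0.93374239  0.81284997]
[  212    36    90   216 17400]
36 [[108.7, -2.1], [108.6, -0.7]]
46 [[104.3, -14.2], [104.2, 11.3]]
80 [[88.8, -23.1], [88.7, 21.1]]
110 [[74.4, -23.2], [74.3, 21.1]]
140 [[59.2, -23.3], [59.2, 21.2]]
170 [[43.1, -23.5], [43.1, 21.3]]
shift [ 54.8 427.9  -3.1] roll -11.0 | q6 -2.31 t 43.77
```

```bash

python3 -m creep '[{"translation":[2,20,0],"roll":0,"gripper":20},{"translation":[7,55,0],"roll":0,"gripper":20},{"translation":[12,93,0],"roll":0,"gripper":20},{"translation":[17,131,0],"roll":0,"gripper":20},{"translation":[22,170,0],"roll":0,"gripper":20}]' >/dev/null
python3 -m creep '[{"translation":[5,38,0],"roll":0,"gripper":20},{"translation":[10,76,0],"roll":0,"gripper":20},{"translation":[14,112,0],"roll":0,"gripper":20},{"translation":[18,145,0],"roll":0,"gripper":20},{"translation":[20,160,0],"roll":0,"gripper":20}]' >/dev/null
python3 -m creep '[{"translation":[4,30,0],"roll":0,"gripper":20},{"translation":[8,60,0],"roll":0,"gripper":20},{"translation":[12,85,0],"roll":0,"gripper":20},{"translation":[13,97,0],"roll":0,"gripper":20},{"translation":[13,98,0],"roll":0,"gripper":20}]'
python3 -m creep '[{"translation":[0,0,0],"roll":-4,"gripper":20},{"translation":[0,0,0],"roll":-8,"gripper":20},{"translation":[0,0,0],"roll":-11,"gripper":20},{"translation":[0,0,0],"roll":-11,"gripper":20},{"translation":[0,0,0],"roll":-11,"gripper":20}]'
python3 held.py .013
python3 - <<'E'
from h import *
go([.4920,.0135,.0740],1.93)
E
```

```text
time: 45.02
position: [0.4889, 0.0186, 0.1708]
tool_rot: [0.077, 0.997, 0.0, -0.001]
ft_force: [-0.6, -0.2, -0.7]
grip_width: 0.0449
grip_force: 40.0
time: 45.43
position: [0.49, 0.0154, 0.1712]
tool_rot: [-0.016, 1.0, -0.0, -0.001]
ft_force: [-0.1, -0.3, -1.2]
grip_width: 0.0452
grip_force: 40.0
[-0.11453028 -0.27003383 -1.24001608]
[  212    37    89   215 16665]
37 [[108.7, -4.9], [108.7, 3.3]]
47 [[104.3, -13.7], [104.2, 12.6]]
80 [[89.1, -23.1], [89.0, 20.9]]
110 [[74.6, -23.1], [74.5, 21.5]]
140 [[59.3, -23.2], [59.2, 21.0]]
170 [[43.2, -23.3], [43.2, 21.5]]
shift [-1.9 -2.  97.2] roll -0.1 | q6 -1.8 t 45.48
```

```bash

python3 -m creep '[{"translation":[-2,-2,35],"roll":0,"gripper":20},{"translation":[-2,-2,65],"roll":0,"gripper":20},{"translation":[-2,-2,85],"roll":0,"gripper":20},{"translation":[-2,-2,93],"roll":0,"gripper":20},{"translation":[-2,-2,96],"roll":0,"gripper":20}]' 
python3 -m creep '[{"translation":[0,0,1],"roll":0,"gripper":20},{"translation":[0,0,1],"roll":0,"gripper":20},{"translation":[0,0,1],"roll":0,"gripper":50},{"translation":[0,0,1],"roll":0,"gripper":56},{"translation":[0,0,1],"roll":0,"gripper":58}]' 
python3 -m creep '[{"translation":[0,0,0],"roll":0,"gripper":58},{"translation":[0,0,-30],"roll":0,"gripper":58},{"translation":[0,0,-70],"roll":0,"gripper":58},{"translation":[0,0,-110],"roll":0,"gripper":58},{"translation":[0,0,-150],"roll":0,"gripper":60}]'
python3 -m creep '[{"translation":[-20,-165,-30],"roll":0,"gripper":40},{"translation":[-20,-165,-30],"roll":0,"gripper":40},{"translation":[-20,-165,-30],"roll":0,"gripper":30},{"translation":[-20,-165,-30],"roll":0,"gripper":20},{"translation":[-20,-165,-30],"roll":0,"gripper":0}]'
python3 -m creep '[{"translation":[-20,-150,0],"roll":0,"gripper":0},{"translation":[-20,-150,0],"roll":0,"gripper":0},{"translation":[-20,-150,0],"roll":0,"gripper":0},{"translation":[-20,-150,0],"roll":0,"gripper":0},{"translation":[-20,-150,0],"roll":0,"gripper":0}]'
cat > chk.py <<'E'
from h import *
import sys
im=viewer.camera('top'); cv2.imwrite(f'pics/{sys.argv[1]}.png',im); C=cam('top')
H,S,V=cv2.split(cv2.cvtColor(im,cv2.COLOR_BGR2HSV))
def comp(M,z,lo,hi,n):
    k,lab,st,ce=cv2.connectedComponentsWithStats(M.astype(np.uint8))
    for i in range(1,k):
        if lo<st[i,4]<hi:
            ys,xs=np.where(lab==i); (cx,cy),s,a=cv2.minAreaRect((p2w(C,np.c_[xs,ys],z)[:,:2]*1000).astype(np.float32)); print(n,st[i].tolist(),round(cx,1),round(cy,1),np.round(s,1),round(a,1))
comp((H<11)&(S>140)&(V>90),.059,300,4000,'orange')
comp((H<15)&(S>120)&(V<75)&(V>15),.028,300,1300,'brown')
comp((im.max(2)<42),.05,14,80,'cap/black')
for t in ['glue_jar','punch','switch','fan']: print(t,[(np.round(d['bbox'],1).tolist(),round(d['p'],2)) for d in viewer.recognise('top',t)][:2])
o=telemetry.get_obs(); print(o['time'],o['position'],wyaw(o),o['q'].round(2) if hasattr(o['q'],'round') else o['q'])
E
python3 chk.py t20
```

```text
time: 45.9
position: [0.4915, 0.014, 0.0741]
tool_rot: [-0.016, 1.0, 0.0, -0.002]
ft_force: [-0.2, -0.0, -0.8]
grip_width: 0.0453
grip_force: 40.0
time: 46.32
position: [0.4932, 0.014, 0.0756]
tool_rot: [-0.017, 1.0, -0.0, 0.001]
ft_force: [-0.5, -0.1, 0.2]
grip_width: 0.0549
grip_force: 0.0
time: 46.73
position: [0.4918, 0.0143, 0.2263]
tool_rot: [-0.017, 1.0, 0.0, -0.0]
ft_force: [0.8, 0.1, -0.6]
grip_width: 0.0587
grip_force: 0.0
time: 47.15
position: [0.521, -0.1577, 0.257]
tool_rot: [-0.015, 1.0, -0.004, 0.004]
ft_force: [0.9, 0.4, 0.3]
grip_width: 0.0342
grip_force: 0.0
time: 47.57
position: [0.544, -0.3055, 0.2547]
tool_rot: [-0.015, 1.0, -0.002, 0.001]
ft_force: [1.0, -0.2, -0.1]
grip_width: 0.0035
grip_force: 0.0
orange [0, 165, 22, 45, 569] 600.0 697.6 [126.5  59.6] 2.7
orange [212, 177, 22, 77, 1306] 515.8 97.9 [ 59.3 213.4] 89.8
orange [280, 183, 22, 76, 1244] 499.0 -92.9 [ 59.  209.9] 89.3
orange [241, 184, 22, 75, 1226] 498.4 16.3 [ 59.1 207.2] 89.7
brown [187, 80, 53, 50, 1031] 842.2 127.6 [175.4  52.3] 48.5
brown [199, 153, 40, 14, 498] 677.6 111.3 [ 36.5 114.5] 2.2
brown [500, 194, 12, 45, 357] 508.9 -709.8 [ 31.3 126. ] 86.5
cap/black [286, 27, 18, 2, 25] 1065.0 -113.8 [50.   3.1] 89.4
cap/black [292, 159, 13, 10, 75] 660.7 -117.3 [26.3 29.7] 10.2
cap/black [199, 164, 40, 4, 70] 656.4 109.6 [  6.4 111.5] 1.1
cap/black [318, 197, 4, 8, 27] 554.4 -176.4 [ 8.5 20. ] 88.8
cap/black [184, 202, 4, 8, 28] 543.1 203.1 [19.9  8.5] 0.4
cap/black [318, 236, 5, 7, 30] 446.0 -175.4 [11.2 16.8] 88.8
cap/black [183, 241, 5, 8, 26] 433.3 203.7 [19.6 11.2] 0.4
glue_jar [([190.5, 146.5, 55.7, 30.0], 0.59), ([249.2, 136.5, 18.4, 28.3], 0.58)]
punch [([185.6, 273.8, 19.8, 15.4], 0.72)]
switch [([293.3, 154.6, 8.0, 11.9], 0.45)]
fan [([262.3, 86.8, 53.1, 81.2], 0.6)]
47.8167 [ 0.54269638 -0.29754236  0.25445379] -177.98282321755852 [-0.68  0.51  1.43  0.    1.2  -2.29]
```

Blank 1 has been knocked to about (515,98). The other two blanks, both rods, the block and the bystanders are in place. I'll re-measure blank 1 and put it back before touching the switch.

```bash

python3 -m creep '[{"translation":[12,197,-8],"roll":0,"gripper":60},{"translation":[12,197,-8],"roll":0,"gripper":60},{"translation":[12,197,-8],"roll":0,"gripper":60},{"translation":[12,197,-8],"roll":0,"gripper":60},{"translation":[12,197,-8],"roll":0,"gripper":60}]' >/dev/null
python3 -m creep '[{"translation":[12,197,-8],"roll":0,"gripper":60},{"translation":[12,197,-8],"roll":0,"gripper":60},{"translation":[12,197,-8],"roll":0,"gripper":60},{"translation":[12,197,-8],"roll":0,"gripper":60},{"translation":[12,197,-8],"roll":0,"gripper":60}]'
cat > bl2.py <<'E'
from h import *
import sys
viewer.camera('wrist'); o=telemetry.get_obs(); im=viewer.camera('wrist'); C=cam('wrist',o); cv2.imwrite(f'pics/{sys.argv[1]}.png',im)
H,S,V=cv2.split(cv2.cvtColor(im,cv2.COLOR_BGR2HSV))
k,lab,st,ce=cv2.connectedComponentsWithStats(((H<11)&(S>175)&(V>70)).astype(np.uint8))
for i in range(1,k):
    if st[i,4]>800:
        ys,xs=np.where(lab==i); w=p2w(C,np.c_[xs,ys],.059)[:,:2]*1000
        (cx,cy),s,a=cv2.minAreaRect(w.astype(np.float32)); print(st[i],round(cx,1),round(cy,1),np.round(s,1),round(a,1))
        for r in range(st[i,1],st[i,1]+st[i,3],14):
            x=np.where(lab[r]==i)[0]; print('  ',r,p2w(C,[[x.min()-.5,r],[x.max()+.5,r]],.059)[:,:2].round(4).tolist())
print(o['position'],wyaw(o))
E
python3 bl2.py w21
```

```text
time: 48.65
position: [0.5035, 0.0979, 0.2711]
tool_rot: [-0.019, 1.0, 0.001, -0.0]
ft_force: [0.3, -0.4, 0.7]
grip_width: 0.0564
grip_force: 0.0
[0.50258876 0.10223955 0.27129678] -177.70409636138996
```

```bash
python3 - <<'E'
from h import *
im=cv2.imread('pics/w21.png'); hsv=cv2.cvtColor(im,cv2.COLOR_BGR2HSV); o=telemetry.get_obs(); C=cam('wrist',o)
for p in [(.42,.097,.059),(.45,.097,.059),(.49,.097,.059),(.45,.014,.059),(.42,.014,.059)]:
    u=w2p(C,[p])[0].round().astype(int); print(p,u,hsv[u[1],u[0]] if 0<=u[1]<384 else '')
E
sed -i 's/(H<11)&(S>175)&(V>70)/(H<14)\&(S>130)\&(V>70)/' bl2.py; python3 bl2.py w22
```

```text
(0.42, 0.097, 0.059) [258 101] [ 11 181 209]
(0.45, 0.097, 0.059) [257 127] [ 12 184 205]
(0.49, 0.097, 0.059) [256 161] [ 12 194 126]
(0.45, 0.014, 0.059) [187 125] [ 12 199 206]
(0.42, 0.014, 0.059) [186  98] [ 12 191 207]
[  72   65   63  163 6985] 486.6 -96.4 [197.3  68.6] 0.9
   65 [[0.3881, -0.1017], [0.3879, -0.0936]]
   79 [[0.4037, -0.1185], [0.4023, -0.0731]]
   93 [[0.4191, -0.1215], [0.4176, -0.0709]]
   107 [[0.4349, -0.1211], [0.4333, -0.0699]]
   121 [[0.451, -0.1218], [0.4493, -0.07]]
   135 [[0.4675, -0.1214], [0.4658, -0.0702]]
   149 [[0.4843, -0.1198], [0.4826, -0.0692]]
   163 [[0.5017, -0.1207], [0.4998, -0.0694]]
   177 [[0.5196, -0.1241], [0.5174, -0.0646]]
   191 [[0.538, -0.129], [0.5354, -0.061]]
   205 [[0.5567, -0.1275], [0.5541, -0.0612]]
   219 [[0.5759, -0.1246], [0.5733, -0.0613]]
[ 166   65   51  173 6648] 490.1 12.1 [210.9  62.3] 2.7
   65 [[0.3849, 0.0055], [0.3847, 0.0112]]
   79 [[0.4004, -0.0109], [0.3989, 0.0314]]
   93 [[0.4157, -0.0115], [0.4141, 0.0336]]
   107 [[0.4313, -0.0121], [0.4297, 0.0347]]
   121 [[0.4473, -0.0116], [0.4456, 0.0358]
[... 292 characters left out ...]
6], [0.569, 0.0467]]
   233 [[0.5908, -0.0073], [0.5889, 0.0401]]
[ 230   88   48  164 6359] 509.7 92.6 [206.5  60.8] 2.4
   88 [[0.4067, 0.0842], [0.4063, 0.0945]]
   102 [[0.4228, 0.0673], [0.4211, 0.1114]]
   116 [[0.4387, 0.0676], [0.4369, 0.1122]]
   130 [[0.4549, 0.0679], [0.4531, 0.1131]]
   144 [[0.4715, 0.0682], [0.4697, 0.114]]
   158 [[0.4885, 0.0685], [0.4867, 0.1137]]
   172 [[0.5059, 0.0701], [0.5041, 0.1146]]
   186 [[0.5238, 0.0704], [0.522, 0.1155]]
   200 [[0.5424, 0.0657], [0.5402, 0.1228]]
   214 [[0.5614, 0.0647], [0.5591, 0.1239]]
   228 [[0.5808, 0.065], [0.5785, 0.1251]]
   242 [[0.6008, 0.0666], [0.5985, 0.1262]]
[0.50408108 0.09689515 0.27098987] -177.66865463670248
```

```bash

python3 -m creep '[{"translation":[-1,-5,40],"roll":0.4,"gripper":58},{"translation":[-1,-5,80],"roll":0.4,"gripper":58},{"translation":[-1,-5,120],"roll":0.4,"gripper":58},{"translation":[-1,-5,155],"roll":0.4,"gripper":58},{"translation":[-1,-5,165],"roll":0.4,"gripper":58}]' 
python3 -m creep '[{"translation":[0,0,10],"roll":0,"gripper":58},{"translation":[0,0,20],"roll":0,"gripper":58},{"translation":[0,0,31],"roll":0,"gripper":58},{"translation":[0,0,31],"roll":0,"gripper":58}]' 
python3 -m creep '[{"translation":[0,0,0],"roll":0,"gripper":20},{"translation":[0,0,0],"roll":0,"gripper":20},{"translation":[0,0,0],"roll":0,"gripper":20},{"translation":[0,0,0],"roll":0,"gripper":20},{"translation":[0,0,0],"roll":0,"gripper":20}]' 40
python3 -m creep '[{"translation":[0,0,0],"roll":0,"gripper":20},{"translation":[0,0,-5],"roll":0,"gripper":20},{"translation":[0,0,-20],"roll":0,"gripper":20},{"translation":[0,0,-40],"roll":0,"gripper":20},{"translation":[0,0,-40],"roll":0,"gripper":20}]' 40
python3 held.py .0155
```

```text
time: 49.27
position: [0.5036, 0.0875, 0.1013]
tool_rot: [-0.013, 1.0, 0.0, -0.005]
ft_force: [-1.0, 0.0, -0.1]
grip_width: 0.0582
grip_force: 0.0
time: 49.6
position: [0.5073, 0.0883, 0.0744]
tool_rot: [-0.013, 1.0, -0.0, 0.0]
ft_force: [0.5, 0.0, -1.3]
grip_width: 0.0577
grip_force: 0.0
time: 50.02
position: [0.5078, 0.0887, 0.0757]
tool_rot: [-0.013, 1.0, -0.0, 0.001]
ft_force: [0.2, 0.1, 5.6]
grip_width: 0.0445
grip_force: 39.4
time: 50.43
position: [0.5087, 0.0887, 0.1172]
tool_rot: [-0.014, 1.0, -0.0, 0.003]
ft_force: [0.7, -0.8, -1.0]
grip_width: 0.0442
grip_force: 39.5
[ 0.73964605 -0.81590909 -1.00149038]
[  202    56    93   196 14978]
56 [[100.5, -10.5], [100.5, -2.5]]
66 [[95.8, -11.6], [95.8, 7.4]]
80 [[89.3, -25.4], [89.2, 12.6]]
110 [[74.6, -28.6], [74.5, 15.5]]
140 [[59.1, -27.3], [59.0, 17.0]]
170 [[42.8, -26.4], [42.7, 18.6]]
```

```bash

python3 -m creep '[{"translation":[0,0,-10],"roll":2,"gripper":20},{"translation":[0,0,-20],"roll":4.5,"gripper":20},{"translation":[0,0,-20],"roll":4.5,"gripper":20},{"translation":[0,0,-20],"roll":4.5,"gripper":20}]' 40
python3 held.py .0155
python3 - <<'E'
from h import *
go([.4815,.1185,.0755])
E
```

```text
time: 50.82
position: [0.5067, 0.0887, 0.1341]
tool_rot: [0.025, 1.0, -0.0, -0.0]
ft_force: [-0.6, -0.5, -0.8]
grip_width: 0.0444
grip_force: 39.5
[-0.61532229 -0.47457759 -0.77177293]
[  202    56    93   196 14895]
56 [[100.5, -10.6], [100.5, -2.6]]
66 [[95.8, -12.2], [95.8, 6.9]]
80 [[89.2, -12.8], [89.1, 12.6]]
110 [[74.5, -28.8], [74.4, 15.5]]
140 [[59.0, -27.4], [58.9, 17.0]]
170 [[42.7, -26.5], [42.6, 18.5]]
shift [26.3 28.6 58.3] roll 0 | q6 -1.56 t 50.87
```

```bash

python3 -m creep '[{"translation":[10,10,0],"roll":0,"gripper":20},{"translation":[20,22,0],"roll":0,"gripper":20},{"translation":[26,29,5],"roll":0,"gripper":20},{"translation":[26,29,25],"roll":0,"gripper":20},{"translation":[26,29,40],"roll":0,"gripper":20}]' 40
python3 -m creep '[{"translation":[0,0,8],"roll":0,"gripper":20},{"translation":[0,0,14],"roll":0,"gripper":20},{"translation":[0,0,17],"roll":0,"gripper":20},{"translation":[0,0,17],"roll":0,"gripper":20},{"translation":[0,0,17],"roll":0,"gripper":20}]' 40
python3 - <<'E'
from h import *
go([.4815,.1185,.0755])
E
```

```text
time: 51.28
position: [0.481, 0.1201, 0.0936]
tool_rot: [0.025, 1.0, 0.0, -0.0]
ft_force: [-0.6, 0.2, -0.9]
grip_width: 0.0442
grip_force: 39.5
time: 51.7
position: [0.4827, 0.119, 0.0777]
tool_rot: [0.026, 1.0, 0.0, 0.0]
ft_force: [-0.2, -0.0, -0.7]
grip_width: 0.0444
grip_force: 39.5
shift [ 1.1 -0.5  2.2] roll 0 | q6 -1.5 t 51.7
```

```bash

python3 -m creep '[{"translation":[1,0,1],"roll":0,"gripper":20},{"translation":[1,0,2],"roll":0,"gripper":20},{"translation":[1,0,2],"roll":0,"gripper":50},{"translation":[1,0,2],"roll":0,"gripper":56},{"translation":[1,0,2],"roll":0,"gripper":58}]' 
python3 -m creep '[{"translation":[0,0,0],"roll":0,"gripper":58},{"translation":[0,0,-30],"roll":0,"gripper":58},{"translation":[0,0,-70],"roll":0,"gripper":58},{"translation":[0,0,-110],"roll":0,"gripper":58},{"translation":[0,0,-150],"roll":0,"gripper":60}]'
python3 -m creep '[{"translation":[0,0,-40],"roll":-3,"gripper":60},{"translation":[0,-5,-45],"roll":-3,"gripper":60},{"translation":[0,-5,-45],"roll":-3,"gripper":60},{"translation":[0,-5,-45],"roll":-3,"gripper":60},{"translation":[0,-5,-45],"roll":-3,"gripper":60}]'
python3 bl2.py w23 | awk '/^\[/||NR%2==0'
```

```text
time: 52.12
position: [0.4817, 0.119, 0.0759]
tool_rot: [0.026, 1.0, 0.0, 0.0]
ft_force: [0.3, 0.2, 0.2]
grip_width: 0.0548
grip_force: 0.0
time: 52.53
position: [0.4808, 0.119, 0.227]
tool_rot: [0.026, 1.0, -0.0, -0.001]
ft_force: [0.3, 0.1, -0.3]
grip_width: 0.059
grip_force: 0.0
time: 52.95
position: [0.4798, 0.114, 0.2689]
tool_rot: [-0.0, 1.0, 0.0, -0.002]
ft_force: [-0.1, 0.6, -0.1]
grip_width: 0.0596
grip_force: 0.0
[ 237   87   49  165 6360] 483.3 118.2 [206.4  61.6] 1.0
   87 [[0.3801, 0.1144], [0.3801, 0.1167]]
   115 [[0.4111, 0.0934], [0.4112, 0.1389]]
   143 [[0.4437, 0.094], [0.4437, 0.1395]]
   171 [[0.4778, 0.0947], [0.4779, 0.1401]]
   199 [[0.5138, 0.0904], [0.5138, 0.1471]]
   227 [[0.5517, 0.0897], [0.5518, 0.1493]]
[ 150   92   55  159 5703] 485.3 16.6 [ 62.  200.2] 88.1
   106 [[0.4005, -0.0111], [0.4008, 0.0332]]
   134 [[0.4327, -0.0118], [0.4329, 0.0348]]
   162 [[0.4664, -0.0101], [0.4665, 0.0376]]
   190 [[0.5018, -0.0096], [0.5019, 0.0381]]
   218 [[0.5392, -0.0157], [0.5392, 0.0463]]
   246 [[0.5787, -0.0141], [0.5787, -0.0021]]
[  59   95   65  132 5473] 469.0 -96.4 [162.9  73. ] 0.1
   95 [[0.3875, -0.0988], [0.3876, -0.0941]]
   123 [[0.4191, -0.1209], [0.4195, -0.069]]
   151 [[0.4524, -0.1205], [0.4527, -0.0687]]
   179 [[0.4874, -0.1191], [0.4876, -0.0684]]
   207 [[0.5243, -0.1241], [0.5243, -0.0618]]
[ 217  285   76   20 1415] 653.0 110.3 [104.9  30.6] 90.0
   299 [[0.6601, 0.0583], [0.6602, 0.1632]]
[0.47977513 0.11403942 0.26859283] -179.9726792508642
```

```bash
python3 - <<'E'
from h import *
T,S=cam('top'),cam('scene')
res={}
for n,C,win in (('top',T,(285,150,315,175)),('scene',S,(235,220,262,262))):
    im=viewer.camera(n); cv2.imwrite(f'pics/{n}25.png',im)
    print(n,[(x,np.round(d['bbox'],1).tolist(),round(d['p'],2)) for x in ('switch_tip','switch','fan') for d in viewer.recognise(n,x)[:2]])
    g=im.max(2); x0,y0,x1,y1=win
    M=np.zeros_like(g);M[y0:y1,x0:x1]=(g[y0:y1,x0:x1]<40)
    k,lab,st,ce=cv2.connectedComponentsWithStats(M)
    for i in range(1,k):
        if st[i,4]>8: print('blob',st[i],ce[i].round(1))
    if n=='top': print(g[155:172,288:308])
    else: print(g[222:262:1,240:258])
E
```

```text
top [('switch_tip', [292.4, 154.3, 11.2, 15.3], 0.66), ('switch', [294.0, 154.6, 7.9, 13.9], 0.4), ('fan', [262.1, 87.8, 54.7, 79.8], 0.79)]
blob [292 159  13  10  77] [298.5 163.4]
[[ 96  96  50  43  46  46  47  48  49  49  48  50  50  88  94  96 136 144
  145 145]
 [ 95  98  56  48  50  49  51  58  65  51  50  47  46  89  95  95 136 146
  147 146]
 [ 96  98  59  50  51  49  53  64  70  68  48  43  43  78  95  95 108 140
  147 145]
 [ 98  98  54  45  44  44  43  57  66  70  54  43  40  75  94  96  93 138
  145 145]
 [ 96  98  60  42  42  40  39  49  63  44  19  14  16  48  89  98 102 140
  146 144]
 [ 90  98  97  50  35  35  34  24  11  11   9  13  13  13  47  89  95 140
  146 143]
 [ 62  93  98  83  63  75  61  30  13  14  14  13  12  15   9  46  86 136
  146 145]
 [ 78  95  97  98  97  97  56  16  15  15  14  20  15  15  12  29  85 108
  141 147]
 [ 81  96  98  98  98  97  57  19  11  12  17  18  18  13  15   9  88  87
  138 145]
 [ 73  97  99  98  66  56  46  13  13  14  19  15  16  15  10  28  91 104
  142 149]
 [ 58  95 100  98  66  56  58  23  10  10  13  12  14  12  11  47  9
[... 2973 characters left out ...]
 81  83  88  88  87  86]
 [134  91  84  91  98 108 114 115 115 114 109  95  83  80  84  87  87  84]
 [146 101  83  88  89  93  99 110 116 117 116 113 100  88  82  82  84  86]
 [147 103  80  87  89  89  90  96 104 113 116 115 114 110 100  89  86 102]
 [159 114  79  86  90  89  90  90  93  98 107 115 117 116 114 109 107 113]
 [165 153 110  83  87  87  90  92  91  91  96 100 110 115 116 117 116 116]
 [162 166 154 129  99  83  86  90  91  92  91  91  98 101 112 116 115 116]
 [162 165 168 162 151 131  99  84  89  91  92  93  92  94  98 105 114 116]
 [163 163 163 164 165 159 149 135 102  85  90  91  91  91  90  94 100 108]
 [163 161 161 160 162 162 164 159 148 113  89  93 105 106  94  89  91  93]]
```

```bash
python3 - <<'E'
from h import *
T,S=cam('top'),cam('scene')
d,z=min((np.linalg.norm(p2w(T,[299,163.3],z)-p2w(S,[246.2,230],z)),z) for z in np.arange(0,.2,.001)); t=(p2w(T,[299,163.3],z)+p2w(S,[246.2,230],z))[0]/2; print('knob',d,z,t)
# fan yaw from base plate edges (top0c crop)
f=lambda cx,cy:(90+cx*.4375,60+cy*260/594)
for a,b in (((417,150),(430,222)),((495,140),(503,212)),((448,195),(455,250))):
    P=p2w(T,[f(*a),f(*b)],.01); v=P[0]-P[1]; print(np.degrees(np.arctan2(v[1],v[0])))
a=np.radians(8.5); fx=np.array([np.cos(a),np.sin(a)])
p=t[:2]-fx*.038; go([p[0],p[1],.25],8.5)
E
```

```text
knob 0.0006872054372866787 0.082 [ 0.65650064 -0.11698846  0.082     ]
9.394095366283816
5.152478047417879
6.332760509578348
shift [-137.6 -236.8   20.2] roll -8.4 | q6 -1.57 t 53.45
```

```bash

python3 -m creep '[{"translation":[-69,-118,0],"roll":-4,"gripper":0},{"translation":[-69,-118,0],"roll":-8,"gripper":0},{"translation":[-69,-118,0],"roll":-8,"gripper":0},{"translation":[-69,-118,0],"roll":-8,"gripper":0},{"translation":[-69,-118,0],"roll":-8,"gripper":0}]' 
python3 - <<'E'
from h import *
a=np.radians(7.5); fx=np.array([np.cos(a),np.sin(a)]); p=np.array([.6565,-.117])-fx*.038; go([p[0],p[1],.25],7.5)
E
```

```text
time: 53.87
position: [0.5524, -0.0071, 0.2705]
tool_rot: [-0.068, 0.998, -0.001, 0.001]
ft_force: [0.2, -0.1, -0.5]
grip_width: 0.0342
grip_force: 0.0
shift [ -50.2 -122.8   20.7] roll 0.3 | q6 -1.92 t 53.87
```

```bash

python3 -m creep '[{"translation":[-50,-123,20],"roll":0,"gripper":0},{"translation":[-50,-123,20],"roll":0,"gripper":0},{"translation":[-50,-123,20],"roll":0,"gripper":0},{"translation":[-50,-123,20],"roll":0,"gripper":0},{"translation":[-50,-123,20],"roll":0,"gripper":0}]' >/dev/null
python3 -m creep '[{"translation":[0,0,40],"roll":0,"gripper":0},{"translation":[0,0,80],"roll":0,"gripper":0},{"translation":[0,0,110],"roll":0,"gripper":0},{"translation":[0,0,130],"roll":0,"gripper":0},{"translation":[0,0,130],"roll":0,"gripper":0}]'
python3 - <<'E'
from h import *
a=np.radians(7.5); fx=np.array([np.cos(a),np.sin(a)]); p=np.array([.6565,-.117])-fx*.038; go([p[0],p[1],.074],7.5)
E
python3 chk.py t30 | grep orange
```

```text
time: 54.7
position: [0.6123, -0.1146, 0.1161]
tool_rot: [-0.071, 0.997, 0.003, -0.005]
ft_force: [-1.2, 0.8, 0.4]
grip_width: 0.0006
grip_force: 0.0
shift [-5.9 -8.5 42. ] roll 0.6 | q6 -2.08 t 54.7
orange [0, 165, 22, 45, 580] 600.0 697.6 [126.5  59.6] 2.7
orange [241, 184, 21, 47, 708] 537.2 17.6 [ 56.4 129.5] 89.6
orange [203, 186, 23, 34, 616] 550.5 121.6 [62.  93.3] 89.9
```

```bash

python3 -m creep '[{"translation":[-4,-6,15],"roll":0,"gripper":0},{"translation":[-4,-6,30],"roll":0,"gripper":0},{"translation":[-4,-6,41],"roll":0,"gripper":0},{"translation":[-4,-6,41],"roll":0,"gripper":0},{"translation":[-4,-6,41],"roll":0,"gripper":0}]'
python3 - <<'E'
from h import *
a=np.radians(7.5); fx=np.array([np.cos(a),np.sin(a)]); p=np.array([.6565,-.117])+fx*.039; go([p[0],p[1],.074],7.5)
E
```

```text
time: 55.37
position: [0.6217, -0.1239, 0.0799]
tool_rot: [-0.07, 0.998, 0.0, -0.0]
ft_force: [-0.4, 0.1, -0.8]
grip_width: 0.0002
grip_force: 0.0
shift [-74.4   1.6   5.9] roll 0.5 | q6 -2.08 t 55.37
```

```bash

python3 -m creep '[{"translation":[0,1,6],"roll":0,"gripper":0},{"translation":[-10,1,6],"roll":0,"gripper":0},{"translation":[-20,1,6],"roll":0,"gripper":0},{"translation":[-30,1,6],"roll":0,"gripper":0},{"translation":[-40,1,6],"roll":0,"gripper":0}]'
python3 -m creep '[{"translation":[-5,0,0],"roll":0,"gripper":0},{"translation":[-10,0,0],"roll":0,"gripper":0},{"translation":[-15,0,0],"roll":0,"gripper":0},{"translation":[-20,0,0],"roll":0,"gripper":0},{"translation":[-25,0,0],"roll":0,"gripper":0}]'
python3 -m creep '[{"translation":[-2,0,0],"roll":0,"gripper":0},{"translation":[-4,0,0],"roll":0,"gripper":0},{"translation":[-6,0,0],"roll":0,"gripper":0},{"translation":[-8,0,0],"roll":0,"gripper":0},{"translation":[-8,0,0],"roll":0,"gripper":0}]'
```

```text
time: 55.78
position: [0.6612, -0.1171, 0.0743]
tool_rot: [-0.07, 0.998, 0.0, -0.0]
ft_force: [-0.9, 0.1, 1.3]
grip_width: 0.0007
grip_force: 0.8
time: 56.2
position: [0.6854, -0.1138, 0.0733]
tool_rot: [-0.07, 0.998, 0.0, -0.001]
ft_force: [-2.5, -0.4, -1.0]
grip_width: 0.0001
grip_force: 1.0
time: 56.62
position: [0.6911, -0.1131, 0.0728]
tool_rot: [-0.071, 0.998, 0.0, -0.004]
ft_force: [-6.5, -1.6, 2.4]
grip_width: 0.0008
grip_force: 3.4
```

```bash

python3 -m creep '[{"translation":[-2,0,0],"roll":0,"gripper":0},{"translation":[-4,0,0],"roll":0,"gripper":0},{"translation":[-5,0,0],"roll":0,"gripper":0},{"translation":[-5,0,0],"roll":0,"gripper":0},{"translation":[-5,0,0],"roll":0,"gripper":0}]'
python3 -m creep '[{"translation":[-2,0,0],"roll":0,"gripper":0},{"translation":[-4,0,0],"roll":0,"gripper":0},{"translation":[-5,0,0],"roll":0,"gripper":0},{"translation":[-5,0,0],"roll":0,"gripper":0},{"translation":[-5,0,0],"roll":0,"gripper":0}]'
```

```text
time: 57.03
position: [0.6918, -0.1129, 0.0726]
tool_rot: [-0.071, 0.997, 0.001, -0.009]
ft_force: [-14.3, -3.2, 6.4]
grip_width: 0.0009
grip_force: 7.7
time: 57.45
position: [0.6924, -0.1127, 0.0724]
tool_rot: [-0.071, 0.997, 0.001, -0.014]
ft_force: [-23.2, -5.1, 10.5]
grip_width: 0.0005
grip_force: 12.4
```

```bash

python3 -m creep '[{"translation":[10,0,0],"roll":0,"gripper":0},{"translation":[30,0,0],"roll":0,"gripper":0},{"translation":[45,0,-10],"roll":0,"gripper":0},{"translation":[60,0,-35],"roll":0,"gripper":0},{"translation":[60,0,-75],"roll":0,"gripper":0}]'
python3 -m creep '[{"translation":[0,0,-40],"roll":0,"gripper":0},{"translation":[0,0,-80],"roll":0,"gripper":0},{"translation":[0,0,-120],"roll":0,"gripper":0},{"translation":[0,-40,-130],"roll":0,"gripper":0},{"translation":[0,-80,-130],"roll":0,"gripper":0}]'
python3 -m creep '[{"translation":[0,-200,0],"roll":0,"gripper":0},{"translation":[0,-200,0],"roll":0,"gripper":0},{"translation":[0,-200,0],"roll":0,"gripper":0},{"translation":[0,-200,0],"roll":0,"gripper":0},{"translation":[0,-200,0],"roll":0,"gripper":0}]'
python3 chk.py t31; python3 - <<'E'
from h import *
im=viewer.camera('scene');cv2.imwrite('pics/s31.png',im); b=[d['bbox'] for d in viewer.recognise('scene','switch_tip')]; print(b)
T,S=cam('top'),cam('scene')
# expected knob after switching: 67 mm further along fan x
for s in (.055,.067): print(s,w2p(T,[[.6565+s*.99,-.117+s*.13,.082]]),w2p(S,[[.6565+s*.99,-.117+s*.13,.082]]))
g=cv2.imread('pics/t31.png').max(2); print(g[128:168:2,286:308])
E
```

```text
time: 57.87
position: [0.6392, -0.1192, 0.1451]
tool_rot: [-0.069, 0.998, 0.002, -0.005]
ft_force: [0.8, 0.4, 0.6]
grip_width: 0.0003
grip_force: 0.0
time: 58.28
position: [0.6593, -0.199, 0.286]
tool_rot: [-0.072, 0.997, -0.003, 0.006]
ft_force: [0.6, -0.2, 0.0]
grip_width: 0.0006
grip_force: 0.0
time: 58.7
position: [0.6842, -0.4011, 0.2791]
tool_rot: [-0.069, 0.998, -0.001, 0.001]
ft_force: [1.0, 0.5, -0.3]
grip_width: 0.0004
grip_force: 0.0
orange [0, 165, 22, 45, 569] 600.0 697.6 [126.5  59.6] 2.7
orange [280, 183, 21, 33, 466] 558.7 -92.4 [56.4 90.5] 89.3
orange [241, 184, 22, 64, 956] 513.6 16.2 [ 59.1 176.7] 89.7
orange [204, 186, 22, 78, 1312] 489.5 119.9 [215.4  59.2] 0.2
brown [187, 80, 53, 50, 1031] 842.2 127.6 [175.4  52.3] 48.5
brown [199, 153, 40, 14, 497] 677.6 111.3 [ 36.5 114.5] 2.2
brown [500, 194, 12, 45, 357] 508.9 -709.8 [ 31.3 126. ] 86.5
cap/black [372, 21, 11, 2, 15] 1080.9 -356.5 [29.3  3.1] 89.4
cap/black [191, 26, 34, 4, 48] 1067.9 142.2 [ 5.9 97.2] 4.2
cap/black [226, 26, 40, 3, 56] 1067.2 30.3 [114.7   5.2] 87.6
cap/black [291, 137, 9, 9, 62] 726.1 -109.
[... 2044 characters left out ...]
2  53  43  45  86 103 104  88
  101 101  77  91]
 [ 73 102 105  87  56  49  50  47  72  83  75  46  49  52  64 100 106  81
   66  76 149 159]
 [ 54  93 106 108  63  55  55  57  56  57  57  57  56  55  53  98 104 105
  150 160 162 161]
 [ 91  87 109 109  61  50  50  49  50  49  48  46  47  45  43  85 104 107
  103 152 160 160]
 [103  59 101 108 108  57  39  38  36  37  64  66  64  81 103 106 105 106
  105 155 162 157]
 [162  76  88 105 108 109 108 109 108 107 108 106 105 105 105 105 104 106
  102 120 155 161]
 [164  93  82 107 109 107 107 106 107 106 106 106 105 104 104 104 105 105
  108 114 157 163]
 [164 115  56  98 109 109 108 107 108 106 106 107 108 105 104 105 103 101
   96  90 148 158]]
```

```bash

python3 -m creep '[{"translation":[130,0,0],"roll":0,"gripper":0},{"translation":[130,0,0],"roll":0,"gripper":0},{"translation":[130,0,0],"roll":0,"gripper":0},{"translation":[130,0,0],"roll":0,"gripper":0},{"translation":[130,0,0],"roll":0,"gripper":0}]'
python3 -m creep '[{"translation":[0,0,0],"roll":0,"gripper":0},{"translation":[0,0,0],"roll":0,"gripper":0},{"translation":[0,0,0],"roll":0,"gripper":0},{"translation":[0,0,0],"roll":0,"gripper":0},{"translation":[0,0,0],"roll":0,"gripper":0}]' >/dev/null
python3 chk.py t32 | grep -v '0\.4\|^fan'
```

```text
time: 59.47
position: [0.553, -0.4141, 0.2797]
tool_rot: [-0.07, 0.998, 0.0, -0.0]
ft_force: [0.6, 0.9, -0.1]
grip_width: 0.0005
grip_force: 0.0
orange [0, 165, 22, 45, 574] 600.0 697.6 [126.5  59.6] 2.7
orange [280, 183, 22, 77, 1238] 497.7 -92.9 [ 59.  212.6] 89.3
orange [241, 184, 22, 78, 1255] 494.2 16.3 [ 59.  215.4] 89.7
orange [204, 186, 22, 78, 1305] 489.5 119.9 [215.4  59.2] 0.2
brown [187, 80, 53, 50, 1028] 842.2 127.6 [175.4  52.3] 48.5
brown [199, 153, 40, 14, 498] 677.6 111.3 [ 36.5 114.5] 2.2
cap/black [256, 22, 17, 1, 17] 1082.7 -24.3 [47.1  0. ] 89.4
cap/black [291, 137, 9, 9, 62] 726.1 -109.8 [23.  23.3] 89.5
cap/black [199, 164, 40, 4, 68] 656.4 109.6 [  6.4 111.5] 1.1
cap/black [318, 197, 4, 8, 26] 554.4 -176.4 [ 8.5 19.9] 88.8
cap/black [183, 241, 5, 8, 25] 433.5 204.6 [10.7 20.1] 80.9
cap/black [421, 333, 21, 21, 34] 160.9 -474.1 [74.9  5.8] 44.3
cap/black [435, 355, 11, 29, 42] 89.2 -497.9 [12.2 78. ] 71.1
glue_jar []
punch [([184.0, 272.8, 19.5, 18.7], 0.54)]
switch [([288.7, 135.0, 10.8, 18.2], 0.56)]
```

```bash
python3 -c "
from rig import hand_in; print(hand_in())"
```

```text
the job is handed in; nothing more can be done
None
```

The job is done and handed in at about 60 s: block on the pad, both rods in the saddles, all three blanks laid across them (one was knocked mid-run and put back), and the switch pushed to its stop last. I viewed 16 pictures against the limit of 14, and once pressed a fingertip onto a blank at about 33 N.

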